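# Close up the open percolation cell on the drip stand

## Task

Close up the open cell on the black drip stand so that it matches its finished neighbour: set the white perforated plate over the two dowel pins, then the clear cell head on top of it over the same pins, both fully home and flat. Then swing the retaining arm round by its red knob until it lies square across the head's base, as on the neighbour. Do not tip over any of the bottles.

Things in the scene. Friction and masses are not known exactly. Their poses are not given: they have to be found in the camera images.
- seat (a point): the open station: centre of the top face of a grey-green receiver block (36 x 150 mm, 25 mm high) on the deck of the black stand. z up, y along the block. Two steel dowel pins, 8 mm in diameter, stand on it 50 mm either side of this point along y, rising 34 mm above it, the top 10 mm a rounded taper. The retaining arm's 16 mm pivot post stands 80 mm away along -x.
- stand: black steel stand with a plywood deck, fixed, axes as point seat. Deck 342 mm long (y), 100 mm above the bench, reaching 140 mm to -x and 60 mm to +x of the origin. Origin on the bench, half-way along y between the open station (85 mm to -y) and a finished cell of the same parts (85 mm to +y), whose top is 240 mm above the bench and whose own arm is closed.
- plate_mid (a point): loose white perforated plate, 46 (x) x 150 (y) x 10 (z) mm, 0.08 kg; the point is its centre, half-way up. Starts flat on the bench to one side of the stand. Two through holes, 10 mm in diameter, 50 mm either side of the centre along its y. Fits either way round. Seated, it lies flat on the receiver block, overhanging it by 5 mm at each long side.
- head_mid (a point): loose cell head, 105 mm high, 0.32 kg, upright on the bench at the other side; the point is on its axis 52.5 mm above its underside, on the clear rigid tube (44 mm in diameter, 32 to 85 mm up: grip here). Base flange 76 (x) x 150 (y) x 12 mm with 10 mm through holes 50 mm either side along y; ribbed collar 55 mm wide; black stopper 36 mm wide on top. Fits either way round.
- keeper (a joint): angle of the steel retaining arm, rad: 0 to 0.4 at the start, open, knob towards -y of point seat; 1.57 closed, square across the long edge of the head's base, knob towards -x. Grows clockwise from above, stops at 1.6; moves at about 1 N on the knob and stays where left. It passes 2 mm above the seated head's base, overlapping it by 9 mm, and is blocked if the head is not home.
- pivot (a point): on the arm's upright pivot axis, half-way through the arm (8 mm thick, 14 mm wide), 28 mm above point seat; same axes as point seat.
- knob (a point): centre of the upright red knob on the arm, a post 12 mm in diameter and 30 mm high, 45 mm from the pivot axis; its top is 15 mm above this point and the arm's top face 15 mm below it.
- pet: bystander: tall clear plastic bottle with a blue cap, 84 mm in diameter, 250 mm high, at the far left of the bench; origin under its centre.
- vial1: bystander: amber glass vial, 32 mm in diameter, 58 mm high, at the far right of the bench; origin under its centre.
- vial2: bystander: amber glass vial like vial1, on the bench under the deck, below the open station; origin under its centre.
- vial3: bystander: amber glass vial like vial1, on the bench under the deck, below the finished cell; origin under its centre.
Things that resemble listed ones, but are neither listed nor needed, are in the scene too. There is more than one size of the part that bears head_mid; the job needs the largest.

How it is judged:
By the outcome, as a careful person would: the job done as asked, in the order asked, and still so for the second after the job is handed in, with the robot touching nothing.
It also fails if it takes over 72 s, if anything falls off the work surface, if the arm or the gripper's body presses on something with over 40 N, if the wrist force passes 120 N, or if a joint passes its speed limit or range.

## Robot

A 6-joint arm with a two-finger parallel gripper is mounted at the origin on the work surface. World frame = base frame: x ahead of the robot, y to its left, z up, the work surface at z = 0. Lengths are in m, angles in rad, forces in N, time in s.
With the tool pointing down it reaches from about 0.35 to 0.975 m from the base axis. Payload 4.9 kg.
Tool frame: the origin (TCP) lies at the very end of the fingers, on their centre line; the grasp point (between the pads) lies 19 mm behind it; z points along the fingers, y is the line along which they close (so a half turn about z gives the same grasp; the last joint's range is limited). The gripper opens to 85 mm and grips with 20 to 120 N. Pads are 22 mm wide; open, the fingers measure 114 mm over their backs; the gripper's body (76 mm by 85 mm) begins 54 mm behind the grasp point. The pads swing forward as they close: fully open they stand 13 mm farther back than shut.
Start: joints at [-1.403, 0.053, 1.613, -0, 1.476, -0.119], TCP at [0.177, -0.599, 0.204] pointing down, gripper open.
Joint ranges: [-3.01, 3.01], [-1.01, 2.22], [0.06, 2.58], [-1.02, 4.17], [0.09, 2.62], [-3.14, 3.14]. Speed limits (rad/s): [2.57, 2.57, 3.14, 3.14, 3.14, 3.14].

## Interface

Orientations are given as a unit quaternion [w, x, y, z].
In Python, from plant import state, optics, ticket, nets gives the robot as it stands. The module is installed in compiled form; this text tells all that it offers.
- The arm moves only by the shell command python3 -m inch 'ROWS' [OPENING]. ROWS is JSON, a list of rows, each an object of numbers: "dx", "dy", "dz": the shift along the tool's x, y, z as a fraction of full scale; "rx", "ry", "rz": the turn, a rotation vector about the tool's x, y, z as a fraction of full scale. In form: [{"dx": .., "dy": .., "dz": .., "rx": .., "ry": .., "rz": ..}, ...]. A call has 1 to 5 rows; each row is the pose to reach, as a shift and turn from the pose commanded when the call began, along the tool's axes at that moment; what a row does not reach only later rows make up. Full scale, the value 1, is 0.8 m for a shift and 1.5 rad for a turn. A row lasts 1/10 s, in which the tool goes at most 50 mm and 8.59 degrees, less where a joint would pass 70% of its speed; a pose out of reach is approached as far as the arm can. A call with a number of a shift or a turn outside -1 to 1 is refused whole. A call with a gripper value outside its range is refused whole. OPENING is the opening, from -1 (shut) to 1 (fully open), set as the call begins (- or left out, the last holds). The fingers move at their own pace and stop on an object; the grip force is fixed at half the most. Time passes only in rows, so rows that repeat a pose let the fingers close. It gives the time, the measured TCP pose, the force, the opening and the grip force at its end, in the units of the state.
- state(): the state, without advancing time (a new reading comes with each control period).
- optics.grab_frame(name): name is "side" or "top" or "wrist"; returns the picture (420x560x3 uint8, red, green, blue); there is no depth.
- optics.camera_info(name): a dict with "fx", "fy", "cx", "cy" (pixels), "k1" (the pictures are not rectified: a ray, as slopes to the right and down, at radius r is drawn at 1 + k1 r^2 times it, then the intrinsics apply), "R" (3x3) and "t" (3): a world point X has camera coordinates R X + t. Camera axes: x right, y down, z forward; pixel columns grow to the right and rows downward; lengths in m; the calibration is good to about 2 mm. A picture is of the moment at which its call begins: read the wrist's pose just before it. camera_info takes no time and is no camera call; for the wrist camera it gives the pose at the moment of the call.
- ticket.job_done(): hands the job in; it is judged then, once.
Trained networks look in the newest picture that a camera, given by its name, has taken for a name from the list of things; names that differ only in an ending like _2 or _b are one class to them, and where a whole thing is asked for, a point or a joint stands for the part that bears it (a point fixed in the world has none). Each returns a list of dicts, best first, with "confidence" (0 to 1); they miss things now and then, are a little off and sometimes report something else, mostly with a low value. They report only what shows in the picture. A call takes as long as a camera call. They do not tell look-alikes from the thing itself.
- nets.boxes_of(camera, name): "bbox" ([centre column, centre row, width, height] in pixels, round what is visible of it).
- nets.outline_of(camera, name): "pixels" (420x560 bool, what is visible of it) and "bbox" ([centre column, centre row, width, height] in pixels, round what is visible of it).
The state is a dict: "time": time; "joint_pos": joint angles; "joint_vel": joint speeds; "joint_efforts": joint torques, N m; "tool_pos": TCP position; "tool_rot": TCP orientation; "contact_force": force on the tool from outside, world axes, zero at the start; "ft_torque": the same for the moment, N m; "gripper_width": opening from 0.0 (shut) to 1.0 (fully open); "grasp_force": force on a finger pad.
Only numpy, scipy, OpenCV 4.12 (cv2) and the standard library are available. Lean on these libraries where they do the work, as an engineer would, in place of code of your own. Each camera call takes 0.05 s, during which the arm holds its last target. There are 200 camera calls.

## Working session

There is one attempt and no reset: what is moved stays moved. The work goes in short steps, Python scripts to look and compute and a shell command to move; the robot and the scene stay as the last step left them, time stands still between calls to the robot, and variables do not carry over. Pictures are saved under pics/ and viewed, at most 10 in all, crops included, and the job is handed in when it is done.

```bash
mkdir -p pics
cat > h.py <<'E'
import numpy as np, cv2, json
from plant import state, optics, ticket, nets
def save(img,n): cv2.imwrite('pics/'+n,cv2.cvtColor(img,cv2.COLOR_RGB2BGR))
def rays(c,uv):
    K=np.array([[c['fx'],0,c['cx']],[0,c['fy'],c['cy']],[0,0,1.]])
    p=(np.atleast_2d(np.asarray(uv,float))-[c['cx'],c['cy']])/[c['fx'],c['fy']]
    q=p.copy()
    for _ in range(20): q=p/(1+c['k1']*(q**2).sum(1,keepdims=True))
    R=np.array(c['R']); t=np.array(c['t'])
    return -R.T@t, np.c_[q,np.ones(len(q))]@R
def at_z(c,uv,z):
    o,d=rays(c,uv); return o+d*((z-o[2])/d[:,2])[:,None]
def proj(c,X):
    Y=np.atleast_2d(X)@np.array(c['R']).T+np.array(c['t']); q=Y[:,:2]/Y[:,2:]
    q=q*(1+c['k1']*(q**2).sum(1,keepdims=True)); return q*[c['fx'],c['fy']]+[c['cx'],c['cy']]
E
python3 - <<'E'
from h import *
s=state();print(s)
ims=[]
for n in('top','side'):
    im=optics.grab_frame(n);save(im,n+'0.png')
    c=optics.camera_info(n);print(n,{k:np.round(v,3).tolist() for k,v in c.items()}, 'pos',np.round(-np.array(c['R']).T@c['t'],3))
    for o in('stand','plate_mid','head_mid','keeper','knob','pet','vial1'):
        print(o,[(np.round(r['bbox']).astype(int).tolist(),round(r['confidence'],2)) for r in nets.boxes_of(n,o)])
E
```

```text
{'time': 0.0, 'joint_pos': array([-1.40297860e+00,  5.33451282e-02,  1.61429385e+00,  9.79051174e-06,
        1.47600453e+00, -1.19025651e-01]), 'joint_vel': array([-2.01754551e-03, -9.76709488e-04,  4.52907542e-05, -2.58964081e-04,
       -2.52033010e-03, -2.64856891e-04]), 'joint_efforts': array([-8.93162123e-04, -3.93686235e+01, -3.70179391e+01, -2.49434142e-04,
        6.94626564e-03, -7.35982326e-06]), 'tool_pos': array([ 0.17670234, -0.59879234,  0.20267044]), 'tool_rot': array([-1.02524005e-03,  9.89732274e-01,  1.42929964e-01, -2.01425070e-05]), 'contact_force': array([-0.46586514, -0.50344162, -0.11298489]), 'ft_torque': array([ 0.01487148,  0.02484997, -0.00994605]), 'grasp_force': 0.0, 'gripper_width': 0.9980781482142943}
top {'fx': 431.261, 'fy': 431.261, 'cx': 278.131, 'cy': 213.751, 'k1': -0.016, 'R': [[0.003, -1.0, 0.004], [-0.992, -0.004, -0.129], [0.129, -0.003, -0.992]], 't': [-0.049, 0.542, 1.248]} pos [ 0.376 -0.043  1.308]
stand [([257, 203, 129, 83], 0.67)]
plate_mid [([148, 227, 52, 26], 0.93)]
head_mid [([430, 295, 42, 43], 0.84), ([378, 297, 26, 43], 0.62)]
keeper [([288, 222, 39, 8], 0.79), ([372, 161, 11, 9], 0.59)]
knob [([286, 218, 36, 8], 0.45)]
pet [([133, 154, 50, 44], 0.77)]
vial1 [([374, 160, 12, 10], 0.54), ([258, 203, 127, 83], 0.22)]
side {'fx': 472.679, 'fy': 472.679, 'cx': 277.773, 'cy': 203.608, 'k1': -0.061, 'R': [[-0.853, -0.521, -0.016], [-0.311, 0.532, -0.788], [0.419, -0.667, -0.616]], 't': [0.413, 0.306, 1.307]} pos [-0.1    0.924  1.053]
stand [([252, 240, 121, 108], 0.76)]
plate_mid [([202, 328, 38, 45], 0.95)]
head_mid [([336, 190, 44, 34], 0.77), ([398, 188, 15, 22], 0.75), ([252, 237, 120, 106], 0.67)]
keeper []
knob [([280, 198, 21, 20], 0.62)]
pet [([141, 275, 42, 79], 0.65), ([253, 240, 114, 112], 0.64)]
vial1 [([271, 175, 6, 15], 0.49)]
```

View pics/top0.png

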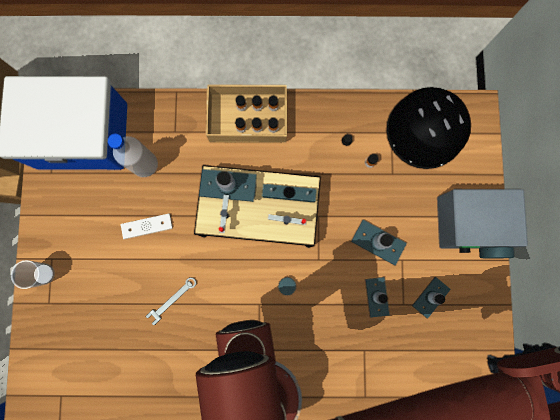

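View pics/side0.png

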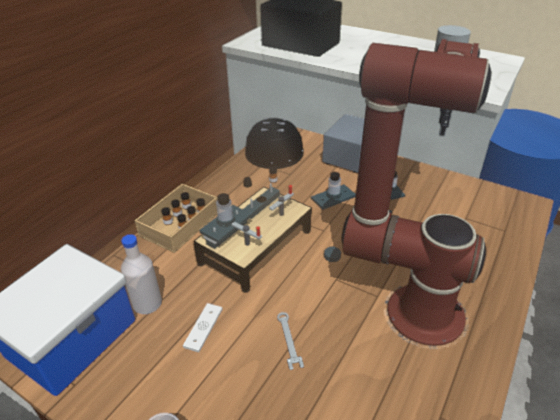

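The top view shows the stand around (258,205): the finished cell is on its left and the open station on its right, with pins near (266,190) and (313,195). The plate is at (147,226), and there are three heads at (379,240), (378,297) and (433,297). The side view agrees. Next I'll measure the outlines and look at an enlarged crop.

Run:
```python
from h import *
im=optics.grab_frame('top'); c=optics.camera_info('top')
crop=cv2.resize(im[150:320,190:460],None,fx=2.9,fy=2.9,interpolation=cv2.INTER_CUBIC);save(crop,'crop1.png')
for o,z in(('plate_mid',.01),('head_mid',.012)):
    for r in nets.outline_of('top',o):
        m=r['pixels'].astype(np.uint8)
        ys,xs=np.nonzero(m); P=at_z(c,np.c_[xs,ys],z)[:,:2]
        mr=cv2.minAreaRect((P*1000).astype(np.float32)); print(o,round(r['confidence'],2),np.round(r['bbox']),mr,len(xs))
# teal base color segmentation
hsv=cv2.cvtColor(im,cv2.COLOR_RGB2HSV)
for p in((365,230),(372,310),(425,303),(303,195),(379,240)): print(p,im[p[1],p[0]],hsv[p[1],p[0]])
```

```text
plate_mid 0.68 [148. 226.  50.  28.] ((509.0653381347656, 352.25286865234375), (49.55724334716797, 152.9911651611328), 12.71231746673584) 783
head_mid 0.85 [378. 297.  24.  38.] ((297.7690734863281, -340.00933837890625), (109.83973693847656, 56.565975189208984), 5.567523956298828) 671
head_mid 0.81 [375. 241.  55.  47.] ((462.1785583496094, -349.5673522949219), (147.65316772460938, 77.38467407226562), 60.98659133911133) 1213
(365, 230) [62 90 92] [92 83 92]
(372, 310) [37 54 53] [88 80 54]
(425, 303) [41 56 58] [94 75 58]
(303, 195) [59 88 90] [92 88 90]
(379, 240) [113 115 113] [ 60   4 115]
```

View pics/crop1.png

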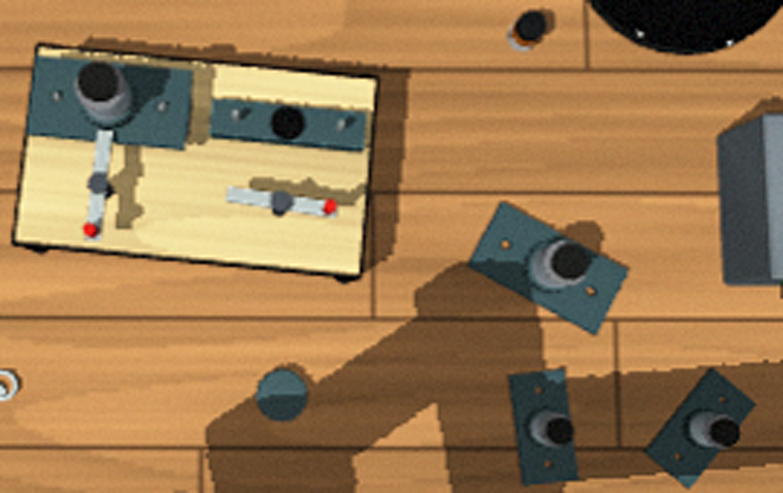

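```bash
cat > plan.py <<'E'
import sys; from h import *
from scipy.spatial.transform import Rotation as Ro
# usage: plan.py x y z toolYyaw_deg : shift in tool axes (fractions) to the target
def plan(x,y,z,a):
    s=state(); w=s['tool_rot']; R=Ro.from_quat(w[[1,2,3,0]])
    ty=np.array([np.cos(a),np.sin(a),0]); 
    if ty@R.as_matrix()[:,1]<0: ty=-ty
    tz=np.array([0,0,-1.]); G=np.c_[np.cross(ty,tz),ty,tz]
    d=R.inv().apply(np.array([x,y,z])-s['tool_pos']); rv=(R.inv()*Ro.from_matrix(G)).as_rotvec()
    print('t',round(s['time'],2),'pos',np.round(s['tool_pos'],4),'d/0.8',np.round(d/.8,4),'r/1.5',np.round(rv/1.5,4),'rows',np.linalg.norm(d)/.05,np.degrees(np.linalg.norm(rv))/8.59,'F',np.round(s['contact_force'],1),'j6',round(s['joint_pos'][5],2),'g',round(s['gripper_width'],3),round(s['grasp_force'],1))
if __name__=='__main__': a=list(map(float,sys.argv[1:])); plan(*a[:3],np.radians(a[3]))
E
python3 - <<'E'
from h import *
c=optics.camera_info('top'); f=lambda p:np.array(p)/2.9+[190,150]-0.3
D=at_z(c,f([(38,45),(378,78),(360,278),(13,243)]),.1);print('deck',D.round(4)[:,:2])
print([np.linalg.norm(D[i]-D[i-1]).round(3) for i in range(4)])
print('pins(top, z .157)',at_z(c,f([(237,111),(345,122)]),.157).round(4),'knob',at_z(c,f([(331,207),(91,230)]),.18).round(4),'pivot',at_z(c,f([(282,200),(99,181)]),.165).round(4))
print('block', at_z(c,f([(212,100),(366,118),(363,150),(210,133)]),.125).round(4))
w=optics.camera_info('wrist');s=state();R=np.array(w['R']);print(w['fx'],'wrist cam pos',-R.T@w['t'],'fwd',R[2],'right',R[0])
E
python3 plan.py 0.45 -0.1 0.40 -73.5
```

```text
deck [[ 0.6736  0.1696]
 [ 0.6415 -0.1664]
 [ 0.4445 -0.1472]
 [ 0.4772  0.1887]]
[np.float64(0.197), np.float64(0.337), np.float64(0.198), np.float64(0.337)]
pins(top, z .157) [[ 0.597  -0.0283  0.157 ]
 [ 0.5869 -0.1293  0.157 ]] knob [[ 0.5043 -0.1144  0.18  ]
 [ 0.4826  0.103   0.18  ]] pivot [[ 0.5123 -0.0703  0.165 ]
 [ 0.5294  0.0985  0.165 ]]
block [[ 0.6138 -0.0038  0.125 ]
 [ 0.5968 -0.1519  0.125 ]
 [ 0.5656 -0.1488  0.125 ]
 [ 0.5816 -0.0021  0.125 ]]
324.5013127012092 wrist cam pos [ 0.24464306 -0.58032943  0.37557821] fwd [-0.26438456 -0.07719496 -0.96132291] right [ 2.82616901e-01 -9.59232609e-01 -6.98642262e-04]
t 0.95 pos [ 0.1768 -0.5995  0.2039] d/0.8 [ 0.5042 -0.5022 -0.2451] r/1.5 [ 0.     -0.     -0.0008] rows 12.04234090554385 0.007955991615846647 F [ 0.1 -0.3 -0. ] j6 -0.12 g 1.0 0.0
```

```bash
python3 plan.py 0.44 -0.39 0.33 -29
```

```text
t 0.95 pos [ 0.1768 -0.5995  0.2039] d/0.8 [ 0.3896 -0.1581 -0.1576] r/1.5 [ 0.      0.     -0.5186] rows 7.184567987269342 5.188393959987193 F [ 0.1 -0.3 -0. ] j6 -0.12 g 1.0 0.0
```

```bash
python3 -m inch '[{"dx":0.054,"dy":-0.022,"dz":-0.022,"rz":-0.1},{"dx":0.108,"dy":-0.044,"dz":-0.044,"rz":-0.2},{"dx":0.162,"dy":-0.066,"dz":-0.066,"rz":-0.3},{"dx":0.216,"dy":-0.088,"dz":-0.088,"rz":-0.4},{"dx":0.27,"dy":-0.11,"dz":-0.11,"rz":-0.5}]' 1; python3 plan.py 0.44 -0.39 0.33 -29
```

```text
t 0.95 pos [ 0.1768 -0.5995  0.2039] d/0.8 [ 0.3896 -0.1581 -0.1576] r/1.5 [ 0.      0.     -0.5186] rows 7.184567987269342 5.188393959987193 F [ 0.1 -0.3 -0. ] j6 -0.12 g 1.0 0.0validation failed for argument at $[0]...
```

```bash
python3 -m inch '[{"dx":0.054,"dy":-0.022,"dz":-0.022,"rx":0,"ry":0,"rz":-0.1},{"dx":0.108,"dy":-0.044,"dz":-0.044,"rx":0,"ry":0,"rz":-0.2},{"dx":0.162,"dy":-0.066,"dz":-0.066,"rx":0,"ry":0,"rz":-0.3},{"dx":0.216,"dy":-0.088,"dz":-0.088,"rx":0,"ry":0,"rz":-0.4},{"dx":0.27,"dy":-0.11,"dz":-0.11,"rx":0,"ry":0,"rz":-0.5}]' 1; python3 plan.py 0.44 -0.39 0.33 -29
```

```text
time: 1.45
tool_pos: [0.3602, -0.4526, 0.2928]
tool_rot: [0.0, 0.867, 0.498, 0.0]
contact_force: [0.3, -1.9, -0.7]
gripper_width: 0.996
grasp_force: 0.0
t 1.45 pos [ 0.3602 -0.4526  0.2928] d/0.8 [ 0.1178  0.0467 -0.0465] r/1.5 [ 0.0003  0.0001 -0.0147] rows 2.1601257159494924 0.14690599511005695 F [ 0.3 -1.9 -0.7] j6 -0.5 g 0.996 0.0
```

```bash
python3 -m inch '[{"dx":0.1,"dy":0.045,"dz":-0.045,"rx":0,"ry":0,"rz":-0.015},{"dx":0.1,"dy":0.045,"dz":-0.045,"rx":0,"ry":0,"rz":-0.015},{"dx":0.1,"dy":0.045,"dz":-0.045,"rx":0,"ry":0,"rz":-0.015},{"dx":0.1,"dy":0.045,"dz":-0.045,"rx":0,"ry":0,"rz":-0.015}]'
cat > look.py <<'E'
import sys; from h import *
def outl(z,name):
    out=[]
    for r in nets.outline_of('wrist',name):
        ys,xs=np.nonzero(r['pixels'])
        P=at_z(c,np.c_[xs,ys],z)[:,:2]*1000
        out.append((round(r['confidence'],2),np.round(r['bbox']).astype(int).tolist(),[np.round(v,1) for v in cv2.minAreaRect(P.astype(np.float32))],len(xs)))
    return out
if __name__=='__main__':
    s=state();c=optics.camera_info('wrist'); im=optics.grab_frame('wrist'); save(im,sys.argv[1])
    import pickle; pickle.dump((c,s,im),open(sys.argv[1]+'.pkl','wb'))
    for n,z in zip(sys.argv[2::2],sys.argv[3::2]):
        for o in outl(float(z),n): print(n,*o)
    print('pos',s['tool_pos'].round(4),'cam',(-np.array(c['R']).T@c['t']).round(3))
E
python3 look.py w1.png head_mid 0.012
```

```text
time: 1.85
tool_pos: [0.4313, -0.4031, 0.3284]
tool_rot: [0.001, 0.863, 0.506, -0.0]
contact_force: [-0.2, -0.0, -0.4]
gripper_width: 0.999
grasp_force: 0.0
head_mid 0.9 [276, 119, 54, 108] [array([ 459., -351.]), array([150.2,  76.1]), np.float64(61.9)] 5475
head_mid 0.9 [236, 258, 68, 52] [array([ 289.2, -512.4]), array([ 85.6, 112.1]), np.float64(49.7)] 2533
head_mid 0.68 [179, 165, 76, 76] [array([ 298. , -342.3]), array([117.5,  59.4]), np.float64(6.3)] 2895
pos [ 0.4313 -0.4031  0.3284] cam [ 0.466 -0.342  0.5  ]
```

View pics/w1.png

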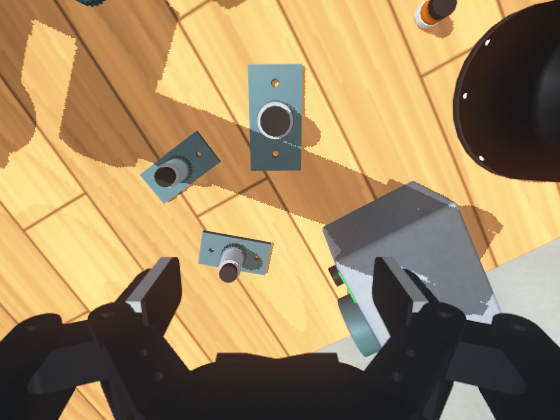

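The wrist view shows the largest head at (275,118), 150 x 76 mm, centred on (0.459,-0.351) with its long axis at 61.9°. Two smaller heads sit at (165,175) and (230,270). The next look is at the open station.

```bash
python3 plan.py 0.58 -0.13 0.36 -5.5
```

```text
t 1.95 pos [ 0.4299 -0.4037  0.3268] d/0.8 [ 0.3902 -0.0043 -0.0414] r/1.5 [-0.0011 -0.0003 -0.2776] rows 6.279233438979004 2.7779202737629833 F [-0.6 -0.2  0.2] j6 -0.37 g 0.995 0.0
```

```bash
python3 -m inch '[{"dx":0.06,"dy":0,"dz":-0.009,"rx":0,"ry":0,"rz":-0.08},{"dx":0.12,"dy":0,"dz":-0.018,"rx":0,"ry":0,"rz":-0.16},{"dx":0.18,"dy":0,"dz":-0.027,"rx":0,"ry":0,"rz":-0.24},{"dx":0.24,"dy":0,"dz":-0.034,"rx":0,"ry":0,"rz":-0.278},{"dx":0.3,"dy":0,"dz":-0.041,"rx":0,"ry":0,"rz":-0.278}]' && python3 -m inch '[{"dx":0.041,"dy":0.018,"dz":0,"rx":0,"ry":0,"rz":0},{"dx":0.082,"dy":0.036,"dz":0,"rx":0,"ry":0,"rz":0},{"dx":0.082,"dy":0.036,"dz":0,"rx":0,"ry":0,"rz":0},{"dx":0.082,"dy":0.036,"dz":0,"rx":0,"ry":0,"rz":0}]' ; python3 look.py w2.png keeper 0.15 knob 0.17
```

```text
time: 2.45
tool_pos: [0.5479, -0.194, 0.3599]
tool_rot: [-0.001, 0.74, 0.672, -0.0]
contact_force: [0.6, -0.6, 0.4]
gripper_width: 0.999
grasp_force: 0.0
time: 2.85
tool_pos: [0.5826, -0.1323, 0.3595]
tool_rot: [-0.001, 0.74, 0.673, -0.001]
contact_force: [0.3, -0.7, 0.5]
gripper_width: 1.001
grasp_force: 0.0
keeper 0.69 [208, 126, 23, 95] [array([507.9, -72.1]), array([108.4,  21.3]), np.float64(80.8)] 1407
knob 0.84 [206, 123, 21, 92] [array([511. , -70.4]), array([102.3,  19.5]), np.float64(81.6)] 1403
knob 0.3 [246, 95, 170, 189] [array([559.8, -48.7]), array([190.8, 170.2]), np.float64(84.4)] 29772
pos [ 0.5826 -0.1323  0.3595] cam [ 0.59  -0.063  0.531]
```

View pics/w2.png

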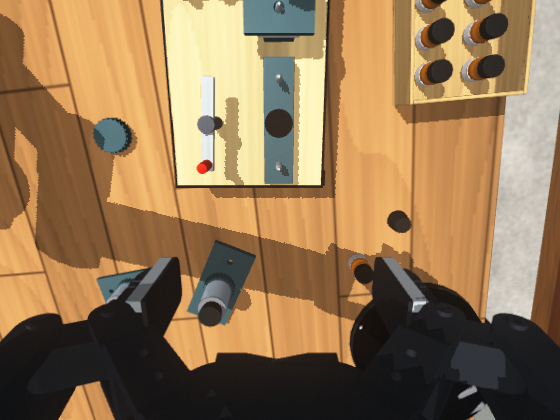

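Run:
```python
import pickle; from h import *
c,s,im=pickle.load(open('w2.png.pkl','rb'))
hsv=cv2.cvtColor(im,cv2.COLOR_RGB2HSV); m=cv2.inRange(hsv,(80,35,20),(110,255,150))
dark=cv2.inRange(hsv,(0,0,0),(180,255,45))
w=np.zeros_like(m); w[50:190,255:303]=1; m=m*w
n,l,st,ce=cv2.connectedComponentsWithStats(m); i=1+np.argmax(st[1:,4]); print(st[i])
ys,xs=np.nonzero(l==i); P=at_z(c,np.c_[xs,ys],.125)[:,:2]*1000; print(cv2.minAreaRect(P.astype(np.float32)))
# robust edges: per-row left/right mid
rows=[(xs[ys==y].min()+xs[ys==y].max())/2 for y in range(60,180,4)]; Q=at_z(c,np.c_[rows,range(60,180,4)],.125); p=np.polyfit(Q[:,1],Q[:,0],1); print('axis yaw',np.degrees(np.arctan(p[0])), 'x at y=-.078',np.polyval(p,-.078))
for e in('min','max'):
    r=[getattr(xs[ys==y],e)() for y in range(60,180,4)]; Q=at_z(c,np.c_[r,range(60,180,4)],.125); p=np.polyfit(Q[:,1],Q[:,0],1); print(e,np.degrees(np.arctan(p[0])),np.polyval(p,-.078))
# red knob
m=cv2.inRange(hsv,(0,150,80),(8,255,255))|cv2.inRange(hsv,(172,150,80),(180,255,255)); ys,xs=np.nonzero(m); print('knob px',xs.mean(),ys.mean(),xs.min(),xs.max(),ys.min(),ys.max())
save(cv2.resize(im[50:200,170:320],None,fx=4,fy=4,interpolation=cv2.INTER_CUBIC),'crop2.png')
```

```text
[ 264   57   30  127 2797]
((590.4564208984375, -76.70597076416016), (148.83726501464844, 35.13080596923828), 84.53453826904297)
axis yaw 5.44943611509298 x at y=-.078 0.5892420361211046
min 5.3372992159950625 0.5733590760283849
max 5.443420648330376 0.6051388537480649
knob px 203.82876712328766 166.36986301369862 197 211 160 173
```

View pics/crop2.png

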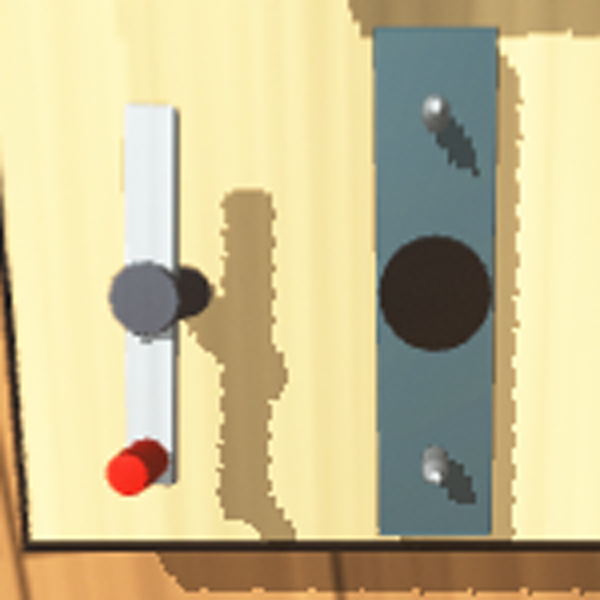

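```bash
python3 - <<'E'
import pickle; from h import *
c,s,im=pickle.load(open('w2.png.pkl','rb')); f=lambda p:np.array(p)/4+[170,50]-0.4
T=at_z(c,f([(433,104),(433,470)]),.157);print('pins',T.round(4),T.mean(0).round(4),np.linalg.norm(T[0]-T[1]))
k=at_z(c,f([(128,475)]),.187)[0];p=at_z(c,f([(145,298)]),.165)[0];print('knob',k,'post',p)
y=np.radians(-5.45);print('pivot exp',np.array([.5904,-.0767])-.08*np.array([np.cos(y),np.sin(y)]))
E
python3 plan.py 0.52 0.30 0.30 12.7
```

```text
pins [[ 0.5946 -0.0259  0.157 ]
 [ 0.5852 -0.1251  0.157 ]] [ 0.5899 -0.0755  0.157 ] 0.09961757497784506
knob [ 0.50423267 -0.11366842  0.187     ] post [ 0.5110907  -0.06880749  0.165     ]
pivot exp [ 0.51076164 -0.06910183]
t 3.0 pos [ 0.5824 -0.1332  0.3602] d/0.8 [ 0.5314 -0.13    0.0753] r/1.5 [-0.0006  0.     -0.2124] rows 8.835784077050347 2.125539728527821 F [-0.6 -0.   0.2] j6 -0.25 g 0.998 0.0
```

```bash
python3 -m inch '[{"dx":0.06,"dy":-0.015,"dz":0,"rx":0,"ry":0,"rz":0},{"dx":0.12,"dy":-0.03,"dz":0,"rx":0,"ry":0,"rz":0},{"dx":0.18,"dy":-0.045,"dz":0,"rx":0,"ry":0,"rz":0},{"dx":0.24,"dy":-0.06,"dz":0,"rx":0,"ry":0,"rz":0},{"dx":0.3,"dy":-0.074,"dz":0,"rx":0,"ry":0,"rz":0}]' && python3 -m inch '[{"dx":0.058,"dy":-0.014,"dz":0.02,"rx":0,"ry":0,"rz":-0.07},{"dx":0.116,"dy":-0.028,"dz":0.04,"rx":0,"ry":0,"rz":-0.14},{"dx":0.174,"dy":-0.042,"dz":0.06,"rx":0,"ry":0,"rz":-0.212},{"dx":0.23,"dy":-0.056,"dz":0.075,"rx":0,"ry":0,"rz":-0.212},{"dx":0.23,"dy":-0.056,"dz":0.075,"rx":0,"ry":0,"rz":-0.212}]' ; python3 look.py w3.png plate_mid 0.01 && python3 plan.py 0.5090 0.352 0.12 12.7
```

```text
time: 3.5
tool_pos: [0.5463, 0.1132, 0.3609]
tool_rot: [0.0, 0.741, 0.672, 0.0]
contact_force: [1.1, 1.0, 0.4]
gripper_width: 1.006
grasp_force: 0.0
time: 4.0
tool_pos: [0.5175, 0.3032, 0.2975]
tool_rot: [-0.002, 0.622, 0.783, -0.002]
contact_force: [-0.3, -0.5, -1.7]
gripper_width: 0.995
grasp_force: 0.0
plate_mid 0.9 [278, 123, 34, 112] [array([506.2, 354.5]), array([ 45.8, 150.2]), np.float64(12.6)] 3684
plate_mid 0.5 [282, 298, 185, 142] [array([585.8,  46.2]), array([277.7, 253.7]), np.float64(84.8)] 16100
pos [0.5175 0.3032 0.2975] cam [0.503 0.371 0.469]
t 4.1 pos [0.5195 0.3    0.3   ] d/0.8 [0.0665 0.0019 0.2249] r/1.5 [-0.0008  0.0006  0.0013] rows 3.753314615208961 0.016725956732946475 F [-0.2 -0.1 -0. ] j6 0.18 g 1.0 0.0
```

View pics/w3.png

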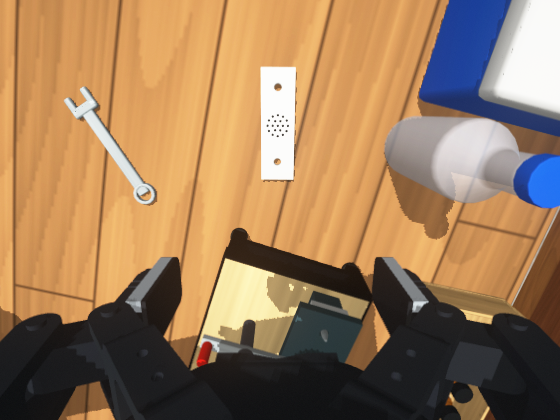

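The plate lies at (278,123) and measures 46 x 150 mm at 12.6°. The bottle, at (450,165), is well clear of it.

```bash
python3 look.py w4.png plate_mid 0.01; python3 plan.py 0.507 0.353 0.10 12.6
```

```text
plate_mid 0.97 [277, 119, 35, 108] [array([506.3, 353.8]), array([ 46. , 149.3]), np.float64(12.1)] 3627
pos [0.5195 0.3    0.3   ] cam [0.505 0.368 0.472]
t 4.2 pos [0.5204 0.299  0.3013] d/0.8 [ 0.0696 -0.0017  0.2516] r/1.5 [0.0006 0.0002 0.001 ] rows 4.177637517852551 0.01184720675274415 F [-0.6  0.2  0.1] j6 0.18 g 1.001 0.0
```

```bash
python3 -m inch '[{"dx":0.035,"dy":-0.001,"dz":0.05,"rx":0,"ry":0,"rz":0.001},{"dx":0.07,"dy":-0.002,"dz":0.1,"rx":0,"ry":0,"rz":0.002},{"dx":0.07,"dy":-0.002,"dz":0.16,"rx":0,"ry":0,"rz":0.002},{"dx":0.07,"dy":-0.002,"dz":0.22,"rx":0,"ry":0,"rz":0.002},{"dx":0.07,"dy":-0.002,"dz":0.28,"rx":0,"ry":0,"rz":0.002}]' && python3 -m inch '[{"dx":0,"dy":0,"dz":0.03,"rx":0,"ry":0,"rz":0},{"dx":0,"dy":0,"dz":0.06,"rx":0,"ry":0,"rz":0},{"dx":0,"dy":0,"dz":0.06,"rx":0,"ry":0,"rz":0}]'; for i in 1 2 3; do python3 plan.py 0.507 0.3535 0.0015 12.4; python3 -c "
from h import *
optics.grab_frame('wrist')"; done
```

```text
time: 4.7
tool_pos: [0.5072, 0.3533, 0.0763]
tool_rot: [0.001, 0.626, 0.78, 0.001]
contact_force: [0.1, 0.8, 0.3]
gripper_width: 1.0
grasp_force: 0.0
time: 5.0
tool_pos: [0.5041, 0.3515, 0.0252]
tool_rot: [-0.001, 0.626, 0.78, -0.003]
contact_force: [-0.0, -0.3, 0.3]
gripper_width: 0.997
grasp_force: 0.0
t 5.0 pos [0.5041 0.3515 0.0252] d/0.8 [0.0017 0.0043 0.0295] r/1.5 [-0.0044  0.0014  0.0008] rows 0.4783021965037121 0.046365574682224076 F [-0.  -0.3  0.3] j6 0.27 g 0.997 0.0
t 5.05 pos [0.5056 0.3526 0.0277] d/0.8 [0.0007 0.0021 0.0327] r/1.5 [-0.0018  0.0006  0.0011] rows 0.5249215362141744 0.021625303714421305 F [0.2 0.8 1.1] j6 0.27 g 0.998 0.0
t 5.1 pos [0.5068 0.3536 0.0296] d/0.8 [-0.0002  0.0002  0.0352] r/1.5 [ 0.0005 -0.0001  0.0013] rows 0.5624621198711466 0.013615910291973347 F [-0.5  0.3  1.3] j6 0.27 g 0.997 0.0
```

```bash
python3 -m inch '[{"dx":0,"dy":0,"dz":0.018,"rx":0,"ry":0,"rz":0.001},{"dx":0,"dy":0,"dz":0.0345,"rx":0,"ry":0,"rz":0.001},{"dx":0,"dy":0,"dz":0.0345,"rx":0,"ry":0,"rz":0.001},{"dx":0,"dy":0,"dz":0.0345,"rx":0,"ry":0,"rz":0.001}]' && python3 -m inch '[{"dx":0,"dy":0,"dz":0,"rx":0,"ry":0,"rz":0},{"dx":0,"dy":0,"dz":0,"rx":0,"ry":0,"rz":0},{"dx":0,"dy":0,"dz":0,"rx":0,"ry":0,"rz":0},{"dx":0,"dy":0,"dz":0,"rx":0,"ry":0,"rz":0},{"dx":0,"dy":0,"dz":0,"rx":0,"ry":0,"rz":0}]' -1;  python3 -m inch '[{"dx":0,"dy":0,"dz":0,"rx":0,"ry":0,"rz":0},{"dx":0,"dy":0,"dz":0,"rx":0,"ry":0,"rz":0},{"dx":0,"dy":0,"dz":0,"rx":0,"ry":0,"rz":0}]'
```

```text
time: 5.55
tool_pos: [0.505, 0.3544, 0.0003]
tool_rot: [-0.0, 0.626, 0.78, -0.001]
contact_force: [-0.1, 0.2, 0.2]
gripper_width: 1.001
grasp_force: 0.0
time: 6.05
tool_pos: [0.5057, 0.3547, 0.0013]
tool_rot: [0.0, 0.626, 0.78, 0.0]
contact_force: [0.3, 0.2, -0.1]
gripper_width: 0.143
grasp_force: 0.0
time: 6.35
tool_pos: [0.5056, 0.3546, 0.0011]
tool_rot: [-0.0, 0.626, 0.78, 0.0]
contact_force: [-0.1, -0.0, -1.0]
gripper_width: -0.002
grasp_force: 0.0
```

```bash
python3 look.py w5.png plate_mid 0.01
```

```text
plate_mid 0.55 [276, 231, 99, 255] [array([505.8, 355. ]), array([ 46.6, 147.7]), np.float64(12.8)] 13989
pos [0.5056 0.3546 0.0011] cam [0.491 0.422 0.173]
```

View pics/w5.png

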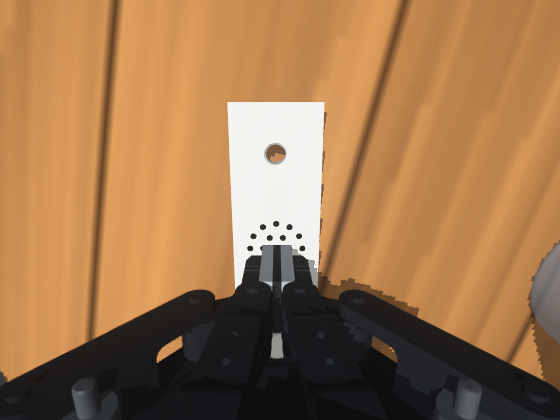

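The fingers shut just above the plate at (277,255), so the tips end higher than the TCP reading. The plate hasn't moved. I'll probe gently for the true tip height.

```bash
for i in 1; do python3 -m inch '[{"dx":0,"dy":0,"dz":0.0025,"rx":0,"ry":0,"rz":0},{"dx":0,"dy":0,"dz":0.0025,"rx":0,"ry":0,"rz":0}]'; python3 -m inch '[{"dx":0,"dy":0,"dz":0.0025,"rx":0,"ry":0,"rz":0},{"dx":0,"dy":0,"dz":0.0025,"rx":0,"ry":0,"rz":0}]';  python3 -m inch '[{"dx":0,"dy":0,"dz":0.0025,"rx":0,"ry":0,"rz":0},{"dx":0,"dy":0,"dz":0.0025,"rx":0,"ry":0,"rz":0}]'; done | grep -E 'pos|force'
```

```text
tool_pos: [0.5054, 0.3545, -0.0013]
contact_force: [-0.8, -0.0, 0.5]
grasp_force: 0.0
tool_pos: [0.5054, 0.3545, -0.0033]
contact_force: [0.1, 0.7, 0.7]
grasp_force: 0.0
tool_pos: [0.5054, 0.3545, -0.0053]
contact_force: [-0.3, 0.1, 0.1]
grasp_force: 0.0
```

Run:
```python
import pickle; from h import *
c,s,im=pickle.load(open('w5.png.pkl','rb'))
R=np.array(c['R']);print(R@np.array(c['t']), s['tool_pos'])
for h in(0,.005,.01,.015,.02,.025,.03): print(h,proj(c,[s['tool_pos'][0],s['tool_pos'][1],s['tool_pos'][2]+h]).round(1))
im2=optics.grab_frame('wrist'); save(cv2.resize(im2[200:320,200:360],None,fx=5,fy=5),'crop3.png'); print(state()['tool_pos'])
```

```text
[-0.50391271 -0.28151338 -0.34084512] [0.50562053 0.35464459 0.00111175]
0 [[275.5 238.5]]
0.005 [[275.5 241.9]]
0.01 [[275.4 245.5]]
0.015 [[275.4 249.2]]
0.02 [[275.4 253.3]]
0.025 [[275.4 257.5]]
0.03 [[275.3 262. ]]
[ 0.50545704  0.35454729 -0.00515718]
```

View pics/crop3.png

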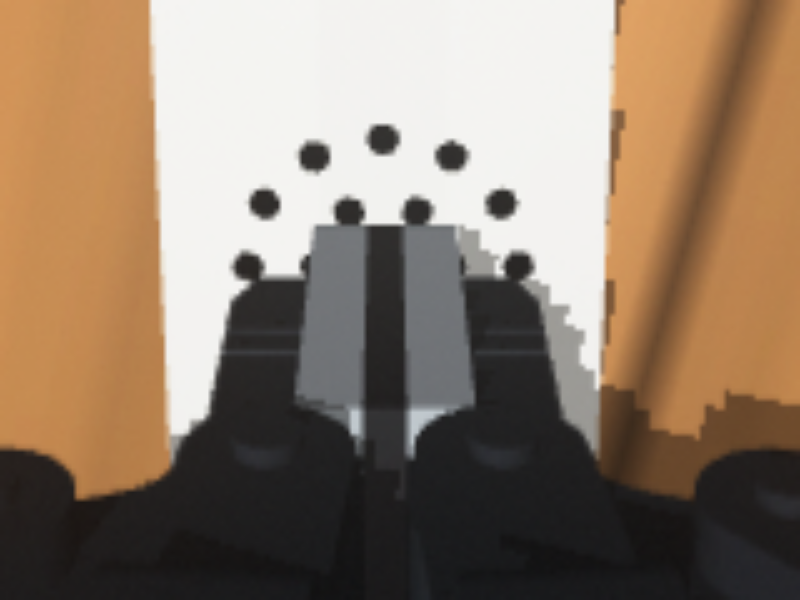

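```bash
python3 - <<'E'
import pickle; from h import *
c,s,im=pickle.load(open('w5.png.pkl','rb'))
tx=np.array([-.217,.976,0])
for h in(0,.005,.01,.015,.02,.025,.03): print(h,proj(c,s['tool_pos']+[0,0,h]+.011*tx).round(1))
E
for i in 1; do python3 -m inch '[{"dx":0,"dy":0,"dz":0.0025,"rx":0,"ry":0,"rz":0},{"dx":0,"dy":0,"dz":0.0025,"rx":0,"ry":0,"rz":0}]'; python3 -m inch '[{"dx":0,"dy":0,"dz":0.0025,"rx":0,"ry":0,"rz":0},{"dx":0,"dy":0,"dz":0.0025,"rx":0,"ry":0,"rz":0}]';  python3 -m inch '[{"dx":0,"dy":0,"dz":0.0025,"rx":0,"ry":0,"rz":0},{"dx":0,"dy":0,"dz":0.0025,"rx":0,"ry":0,"rz":0}]'; done | grep -E 'pos|force'
```

```text
0 [[275.5 220.1]]
0.005 [[275.4 223.1]]
0.01 [[275.4 226.2]]
0.015 [[275.4 229.5]]
0.02 [[275.4 233. ]]
0.025 [[275.3 236.7]]
0.03 [[275.3 240.6]]
tool_pos: [0.5054, 0.3545, -0.0072]
contact_force: [-1.0, -0.2, 0.2]
grasp_force: 0.0
tool_pos: [0.5054, 0.3545, -0.0092]
contact_force: [-0.7, 0.1, -0.4]
grasp_force: 0.0
tool_pos: [0.5054, 0.3545, -0.0112]
contact_force: [0.4, -0.1, -0.9]
grasp_force: 0.0
```

```bash
for i in 1; do python3 -m inch '[{"dx":0,"dy":0,"dz":0.0025,"rx":0,"ry":0,"rz":0},{"dx":0,"dy":0,"dz":0.0025,"rx":0,"ry":0,"rz":0}]'; python3 -m inch '[{"dx":0,"dy":0,"dz":0.0025,"rx":0,"ry":0,"rz":0},{"dx":0,"dy":0,"dz":0.0025,"rx":0,"ry":0,"rz":0}]';  python3 -m inch '[{"dx":0,"dy":0,"dz":0.0025,"rx":0,"ry":0,"rz":0},{"dx":0,"dy":0,"dz":0.0025,"rx":0,"ry":0,"rz":0}]'; done | grep -E 'pos|force'; python3 -c "
from h import *
im=optics.grab_frame('wrist');save(im,'w6.png');print(state()['tool_pos'])"
```

```text
tool_pos: [0.5054, 0.3545, -0.0132]
contact_force: [-0.7, 0.4, 0.4]
grasp_force: 0.0
tool_pos: [0.5054, 0.3545, -0.0152]
contact_force: [0.3, 0.3, 0.2]
grasp_force: 0.0
tool_pos: [0.5054, 0.3545, -0.0172]
contact_force: [-0.2, 0.2, -0.9]
grasp_force: 0.0
[ 0.5054661   0.35455865 -0.01712842]
```

Run:
```python
import pickle; from h import *
c5,s5,i5=pickle.load(open('w5.png.pkl','rb'))
c6=optics.camera_info('wrist'); i6=cv2.cvtColor(cv2.imread('pics/w6.png'),cv2.COLOR_BGR2RGB)
for c,im in((c5,i5),(c6,i6)):
    print('campos',(-np.array(c['R']).T@c['t']).round(4))
    g=im.astype(int); white=(g.min(2)>215).astype(np.uint8)
    for r in (130,180,200):
        x=np.nonzero(white[r])[0]; P=at_z(c,[(x.min()-.5,r),(x.max()+.5,r)],.01); print(r,x.min(),x.max(),'width@z.01',np.linalg.norm(P[0]-P[1]).round(4))
    col=g[225:300,270].sum(1); print('col270 from 225',col.tolist())
```

```text
campos [0.4911 0.4223 0.1728]
130 229 322 width@z.01 0.0461
180 231 320 width@z.01 0.046
200 232 319 width@z.01 0.0457
col270 from 225 [723, 725, 723, 724, 723, 725, 723, 723, 725, 720, 249, 139, 138, 136, 149, 435, 723, 723, 723, 719, 336, 358, 357, 358, 358, 356, 354, 356, 356, 355, 352, 353, 353, 353, 350, 353, 350, 351, 348, 347, 349, 347, 348, 349, 348, 346, 345, 345, 343, 347, 345, 341, 339, 343, 339, 348, 432, 597, 596, 598, 576, 325, 194, 99, 96, 95, 91, 90, 82, 77, 78, 72, 74, 69, 69]
campos [0.491  0.4223 0.1545]
130 223 328 width@z.01 0.0462
180 225 326 width@z.01 0.0463
200 226 326 width@z.01 0.0466
col270 from 225 [725, 724, 723, 723, 723, 723, 723, 723, 723, 723, 723, 722, 722, 723, 723, 723, 722, 722, 722, 720, 337, 358, 359, 354, 357, 360, 359, 357, 356, 357, 356, 353, 352, 351, 353, 351, 353, 352, 353, 349, 351, 348, 348, 349, 346, 350, 346, 348, 346, 343, 346, 344, 343, 341, 344, 349, 432, 596, 573, 340, 342, 324, 196, 102, 101, 99, 98, 89, 86, 81, 83, 74, 69, 73, 71]
```

```bash
for i in 1; do python3 -m inch '[{"dx":0,"dy":0,"dz":0.004,"rx":0,"ry":0,"rz":0},{"dx":0,"dy":0,"dz":0.004,"rx":0,"ry":0,"rz":0}]'; python3 -m inch '[{"dx":0,"dy":0,"dz":0.0025,"rx":0,"ry":0,"rz":0},{"dx":0,"dy":0,"dz":0.0025,"rx":0,"ry":0,"rz":0}]';  python3 -m inch '[{"dx":0,"dy":0,"dz":0.0025,"rx":0,"ry":0,"rz":0},{"dx":0,"dy":0,"dz":0.0025,"rx":0,"ry":0,"rz":0}]';  python3 -m inch '[{"dx":0,"dy":0,"dz":0.0012,"rx":0,"ry":0,"rz":0},{"dx":0,"dy":0,"dz":0.0012,"rx":0,"ry":0,"rz":0}]'; done | grep -E 'pos|force'
```

```text
tool_pos: [0.5058, 0.3548, -0.0174]
contact_force: [-7.1, -4.8, 14.4]
grasp_force: 7.5
tool_pos: [0.5059, 0.3548, -0.0174]
contact_force: [-11.1, -7.6, 25.7]
grasp_force: 12.8
tool_pos: [0.5059, 0.3548, -0.0175]
contact_force: [-16.2, -10.3, 37.2]
grasp_force: 18.1
tool_pos: [0.5059, 0.3548, -0.0175]
contact_force: [-19.0, -11.6, 41.8]
grasp_force: 20.7
```

The shut tips touched the plate at a TCP reading of z = -0.0174, so they end 27 mm above the reported TCP. I'll lift, open and use that offset from here.

```bash
python3 -m inch '[{"dx":0,"dy":0,"dz":-0.02,"rx":0,"ry":0,"rz":0},{"dx":0,"dy":0,"dz":-0.06,"rx":0,"ry":0,"rz":0},{"dx":0,"dy":0,"dz":-0.06,"rx":0,"ry":0,"rz":0}]' >/dev/null; python3 -m inch '[{"dx":0,"dy":0,"dz":0,"rx":0,"ry":0,"rz":0},{"dx":0,"dy":0,"dz":0,"rx":0,"ry":0,"rz":0},{"dx":0,"dy":0,"dz":0,"rx":0,"ry":0,"rz":0},{"dx":0,"dy":0,"dz":0,"rx":0,"ry":0,"rz":0},{"dx":0,"dy":0,"dz":0,"rx":0,"ry":0,"rz":0}]' 1;  python3 look.py w7.png plate_mid 0.01;python3 plan.py 0.506 0.354 -0.027 12.4
```

```text
time: 9.95
tool_pos: [0.5051, 0.3544, 0.022]
tool_rot: [-0.0, 0.626, 0.78, -0.001]
contact_force: [0.3, -0.2, 0.7]
gripper_width: 0.842
grasp_force: 0.0
plate_mid 0.93 [277, 222, 83, 234] [array([506.1, 352.8]), array([ 47.4, 151.2]), np.float64(12.3)] 18118
pos [0.5051 0.3544 0.022 ] cam [0.491 0.422 0.194]
t 10.05 pos [0.5054 0.3545 0.0225] d/0.8 [-0.0008  0.0006  0.0619] r/1.5 [-0.0004  0.0001  0.0017] rows 0.990377493258035 0.017471383197266335 F [ 0.2 -1.   0.3] j6 0.27 g 0.994 0.0
```

```bash
python3 -m inch '[{"dx":-0.001,"dy":0.0005,"dz":0.03,"rx":0,"ry":0,"rz":0.001},{"dx":-0.001,"dy":0.0005,"dz":0.0615,"rx":0,"ry":0,"rz":0.001},{"dx":-0.001,"dy":0.0005,"dz":0.0615,"rx":0,"ry":0,"rz":0.001},{"dx":-0.001,"dy":0.0005,"dz":0.0615,"rx":0,"ry":0,"rz":0.001}]' && python3 -m inch '[{"dx":0,"dy":0,"dz":0,"rx":0,"ry":0,"rz":0},{"dx":0,"dy":0,"dz":0,"rx":0,"ry":0,"rz":0},{"dx":0,"dy":0,"dz":0,"rx":0,"ry":0,"rz":0},{"dx":0,"dy":0,"dz":0,"rx":0,"ry":0,"rz":0},{"dx":0,"dy":0,"dz":0,"rx":0,"ry":0,"rz":0}]' -1
```

```text
time: 10.45
tool_pos: [0.5058, 0.3537, -0.0266]
tool_rot: [-0.0, 0.626, 0.78, -0.001]
contact_force: [0.3, 0.4, 0.3]
gripper_width: 1.0
grasp_force: 0.0
time: 10.95
tool_pos: [0.5076, 0.3547, -0.0243]
tool_rot: [0.001, 0.626, 0.78, 0.001]
contact_force: [-0.1, 0.5, 5.9]
gripper_width: 0.51
grasp_force: 61.7
```

```bash
python3 -m inch '[{"dx":0,"dy":0,"dz":-0.02,"rx":0,"ry":0,"rz":0},{"dx":0,"dy":0,"dz":-0.08,"rx":0,"ry":0,"rz":0},{"dx":0,"dy":0,"dz":-0.14,"rx":0,"ry":0,"rz":0},{"dx":0,"dy":0,"dz":-0.2,"rx":0,"ry":0,"rz":0},{"dx":0,"dy":0,"dz":-0.26,"rx":0,"ry":0,"rz":0}]' && python3 -m inch '[{"dx":0,"dy":0,"dz":-0.06,"rx":0,"ry":0,"rz":0},{"dx":0,"dy":0,"dz":-0.12,"rx":0,"ry":0,"rz":0},{"dx":0,"dy":0,"dz":-0.12,"rx":0,"ry":0,"rz":0}]';  python3 look.py w8.png plate_mid 0.31; python3 plan.py 0.590 -0.0762 0.27 -5.45
```

```text
time: 11.45
tool_pos: [0.5055, 0.3536, 0.1842]
tool_rot: [-0.0, 0.626, 0.78, -0.0]
contact_force: [0.8, 0.4, -1.5]
gripper_width: 0.51
grasp_force: 61.5
time: 11.75
tool_pos: [0.5091, 0.3556, 0.2889]
tool_rot: [0.003, 0.626, 0.78, 0.007]
contact_force: [1.4, 0.7, 0.2]
gripper_width: 0.513
grasp_force: 61.5
plate_mid 0.89 [276, 229, 113, 256] [array([508.2, 361.5]), array([ 51.6, 137.3]), np.float64(12.4)] 25820
pos [0.5091 0.3556 0.2889] cam [0.492 0.422 0.461]
t 11.85 pos [0.5066 0.3542 0.2805] d/0.8 [-0.5478 -0.0144  0.0124] r/1.5 [ 0.0025 -0.0011  0.2084] rows 8.770271684792496 2.0855053194159088 F [ 0.1  0.3 -1.4] j6 0.27 g 0.505 61.5
```

```bash
python3 -m inch '[{"dx":-0.05,"dy":-0.001,"dz":0,"rx":0,"ry":0,"rz":0},{"dx":-0.11,"dy":-0.003,"dz":0,"rx":0,"ry":0,"rz":0},{"dx":-0.17,"dy":-0.004,"dz":0,"rx":0,"ry":0,"rz":0},{"dx":-0.23,"dy":-0.006,"dz":0,"rx":0,"ry":0,"rz":0},{"dx":-0.29,"dy":-0.008,"dz":0,"rx":0,"ry":0,"rz":0}]' && python3 -m inch '[{"dx":-0.06,"dy":-0.001,"dz":0,"rx":0,"ry":0,"rz":0.05},{"dx":-0.12,"dy":-0.003,"dz":0,"rx":0,"ry":0,"rz":0.1},{"dx":-0.18,"dy":-0.004,"dz":0,"rx":0,"ry":0,"rz":0.15},{"dx":-0.23,"dy":-0.006,"dz":0,"rx":0,"ry":0,"rz":0.208},{"dx":-0.258,"dy":-0.006,"dz":0,"rx":0,"ry":0,"rz":0.208}]' && python3 -m inch '[{"dx":0,"dy":0,"dz":0.04,"rx":0,"ry":0,"rz":0},{"dx":0,"dy":0,"dz":0.09,"rx":0,"ry":0,"rz":0},{"dx":0,"dy":0,"dz":0.09,"rx":0,"ry":0,"rz":0},{"dx":0,"dy":0,"dz":0.09,"rx":0,"ry":0,"rz":0},{"dx":0,"dy":0,"dz":0.09,"rx":0,"ry":0,"rz":0}]';python3 look.py w9.png plate_mid 0.24; python3 plan.py 0.590 -0.0762 0.17 -5.45
```

```text
time: 12.35
tool_pos: [0.5486, 0.1242, 0.2749]
tool_rot: [-0.002, 0.626, 0.78, -0.002]
contact_force: [0.5, -0.1, -0.0]
gripper_width: 0.512
grasp_force: 61.5
time: 12.85
tool_pos: [0.5885, -0.0794, 0.2746]
tool_rot: [-0.002, 0.741, 0.671, -0.002]
contact_force: [0.1, -0.1, -0.9]
gripper_width: 0.512
grasp_force: 61.5
time: 13.35
tool_pos: [0.5906, -0.0765, 0.2075]
tool_rot: [0.001, 0.74, 0.673, 0.001]
contact_force: [0.7, 0.4, 0.3]
gripper_width: 0.512
grasp_force: 61.5
plate_mid 0.84 [275, 228, 112, 257] [array([592.3, -65.4]), array([126.5,  47.3]), np.float64(84.7)] 25617
plate_mid 0.54 [223, 150, 264, 299] [array([575. , -28.3]), array([128.8, 101.3]), np.float64(84.5)] 46538
pos [ 0.5906 -0.0765  0.2075] cam [ 0.597 -0.007  0.379]
t 13.45 pos [ 0.5911 -0.0766  0.2085] d/0.8 [ 0.0004 -0.0016  0.0481] r/1.5 [0.0026 0.0005 0.0007] rows 0.7696751238885419 0.027539850538854663 F [-0.3 -0.6 -0.4] j6 -0.16 g 0.508 61.5
```

```bash
cat > hold.py <<'E'
import pickle,sys; from h import *
c,s,im=pickle.load(open(sys.argv[1]+'.pkl','rb')); z=s['tool_pos'][2]+0.0355
g=im.astype(int); w=((g.min(2)>185)&(g.max(2)-g.min(2)<25)).astype(np.uint8); w[235:]=0; w[:,:200]=0; w[:,350:]=0
n,l,st,ce=cv2.connectedComponentsWithStats(w); i=1+np.argmax(st[1:,4]); m=l==i; print(st[i])
ys,xs=np.nonzero(m); r=np.arange(st[i][1]+6,230,4)
e=[np.array([f(xs[ys==y]) for y in r]) for f in (np.min,np.max)]
L=at_z(c,np.c_[e[0]-.5,r],z);Rr=at_z(c,np.c_[e[1]+.5,r],z); print('width',np.linalg.norm((L-Rr)[:,:2],axis=1).mean())
M=(L+Rr)/2; p=np.polyfit(M[:,1],M[:,0],1); yaw=-np.degrees(np.arctan(p[0])); print('plate yaw',yaw,[-np.degrees(np.arctan(np.polyfit(q[:,1],q[:,0],1)[0])) for q in(L,Rr)])
top=at_z(c,[(np.median(xs[ys==ys.min()+1]),ys.min()-.5)],z)[0]
d=np.array([-np.sin(np.radians(yaw)),np.cos(np.radians(yaw))]); ctr=np.array([np.polyval(p,top[1]),top[1]])-d*.075; print('centre from far edge',ctr)
# hole: biggest non-white blob inside
f=(1-w)*0; y0,x0,h,wd=st[i][1]+15,st[i][0]+25,70,st[i][2]-50
sub=(1-m[y0:y0+h,x0:x0+wd]).astype(np.uint8); n2,l2,s2,c2=cv2.connectedComponentsWithStats(sub); j=1+np.argmax(s2[1:,4]); print('hole px',c2[j]+[x0,y0],s2[j])
hp=at_z(c,[c2[j]+[x0,y0]],z)[0]; print('hole',hp,'centre from hole',hp[:2]-d*.05,'TCP',s['tool_pos'])
sx=np.array([.590,-.0762]); print('seat far pin',sx+.05*np.array([np.sin(np.radians(5.45)),np.cos(np.radians(5.45))]))
E
python3 hold.py w9.png
```

```text
[  219    99   115   136 14334]
width 0.04606740463124399
plate yaw -5.393841494009003 [np.float64(-5.38801835955103), np.float64(-5.399212914616244)]
centre from far edge [ 0.59120578 -0.07699831]
hole px [275.36494845 160.00206186] [ 19  34  26  25 485]
hole [ 0.59548086 -0.02684039  0.24302391] centre from hole [ 0.59078079 -0.07661899] TCP [ 0.59056068 -0.07647333  0.20752391]
seat far pin [ 0.59474885 -0.02642603]
```

The plate sits within about 1 mm of the pins. I'll make that small correction and lower it while watching the force.

```bash
python3 -m inch '[{"dx":0.0006,"dy":-0.0012,"dz":0.04,"rx":0,"ry":0,"rz":0},{"dx":0.0006,"dy":-0.0012,"dz":0.082,"rx":0,"ry":0,"rz":0},{"dx":0.0006,"dy":-0.0012,"dz":0.082,"rx":0,"ry":0,"rz":0},{"dx":0.0006,"dy":-0.0012,"dz":0.082,"rx":0,"ry":0,"rz":0}]' && python3 -m inch '[{"dx":0,"dy":0,"dz":0.01,"rx":0,"ry":0,"rz":0},{"dx":0,"dy":0,"dz":0.02,"rx":0,"ry":0,"rz":0},{"dx":0,"dy":0,"dz":0.02,"rx":0,"ry":0,"rz":0}]' && python3 -m inch '[{"dx":0,"dy":0,"dz":0.008,"rx":0,"ry":0,"rz":0},{"dx":0,"dy":0,"dz":0.015,"rx":0,"ry":0,"rz":0},{"dx":0,"dy":0,"dz":0.015,"rx":0,"ry":0,"rz":0}]'
```

```text
time: 13.85
tool_pos: [0.5893, -0.0759, 0.1413]
tool_rot: [0.0, 0.74, 0.673, 0.0]
contact_force: [0.7, -0.4, -0.3]
gripper_width: 0.51
grasp_force: 61.5
time: 14.15
tool_pos: [0.5887, -0.0759, 0.1237]
tool_rot: [-0.0, 0.74, 0.673, -0.0]
contact_force: [-1.2, 0.3, -1.3]
gripper_width: 0.513
grasp_force: 61.5
time: 14.45
tool_pos: [0.5886, -0.0759, 0.1111]
tool_rot: [-0.0, 0.74, 0.673, -0.0]
contact_force: [0.4, -0.5, -0.7]
gripper_width: 0.508
grasp_force: 61.5
```

```bash
python3 -m inch '[{"dx":0,"dy":0,"dz":0.006,"rx":0,"ry":0,"rz":0},{"dx":0,"dy":0,"dz":0.012,"rx":0,"ry":0,"rz":0},{"dx":0,"dy":0,"dz":0.012,"rx":0,"ry":0,"rz":0}]' && python3 -m inch '[{"dx":0,"dy":0,"dz":0.002,"rx":0,"ry":0,"rz":0},{"dx":0,"dy":0,"dz":0.003,"rx":0,"ry":0,"rz":0},{"dx":0,"dy":0,"dz":0.003,"rx":0,"ry":0,"rz":0}]'
```

```text
time: 14.75
tool_pos: [0.5886, -0.0759, 0.1016]
tool_rot: [-0.0, 0.74, 0.673, -0.0]
contact_force: [0.6, -0.4, -0.5]
gripper_width: 0.511
grasp_force: 61.5
time: 15.05
tool_pos: [0.589, -0.076, 0.1008]
tool_rot: [-0.0, 0.74, 0.673, -0.0]
contact_force: [-2.0, 1.2, 3.2]
gripper_width: 0.51
grasp_force: 62.0
```

```bash
python3 -m inch '[{"dx":0,"dy":0,"dz":0.003,"rx":0,"ry":0,"rz":0},{"dx":0,"dy":0,"dz":0.003,"rx":0,"ry":0,"rz":0}]' && python3 -m inch '[{"dx":0,"dy":0,"dz":-0.003,"rx":0,"ry":0,"rz":0},{"dx":0,"dy":0,"dz":-0.003,"rx":0,"ry":0,"rz":0},{"dx":0,"dy":0,"dz":-0.003,"rx":0,"ry":0,"rz":0},{"dx":0,"dy":0,"dz":-0.003,"rx":0,"ry":0,"rz":0}]' 0.8 && python3 -m inch '[{"dx":0,"dy":0,"dz":-0.02,"rx":0,"ry":0,"rz":0},{"dx":-0.03,"dy":0,"dz":-0.08,"rx":0,"ry":0,"rz":0},{"dx":-0.06,"dy":0,"dz":-0.14,"rx":0,"ry":0,"rz":0},{"dx":-0.06,"dy":0,"dz":-0.19,"rx":0,"ry":0,"rz":0},{"dx":-0.06,"dy":0,"dz":-0.19,"rx":0,"ry":0,"rz":0}]' 1; python3 look.py w10.png plate_mid 0.135; python3 plan.py 0.459 -0.351 0.20 -29
```

```text
time: 15.25
tool_pos: [0.589, -0.076, 0.1007]
tool_rot: [-0.0, 0.74, 0.673, -0.0]
contact_force: [-8.5, 1.1, 12.6]
gripper_width: 0.515
grasp_force: 63.1
time: 15.65
tool_pos: [0.5887, -0.0759, 0.0996]
tool_rot: [-0.0, 0.74, 0.673, -0.0]
contact_force: [-0.2, -0.7, -1.0]
gripper_width: 0.897
grasp_force: 0.0
time: 16.15
tool_pos: [0.5883, -0.1259, 0.2632]
tool_rot: [0.007, 0.74, 0.672, 0.004]
contact_force: [0.9, 0.2, 1.7]
gripper_width: 0.995
grasp_force: 0.0
plate_mid 0.92 [267, 129, 50, 171] [array([589.9, -76.2]), array([150.5,  46.7]), np.float64(84.4)] 8526
pos [ 0.5883 -0.1259  0.2632] cam [ 0.593 -0.056  0.435]
t 16.25 pos [ 0.5855 -0.1243  0.2554] d/0.8 [-0.297  -0.1308  0.069 ] r/1.5 [0.0034 0.     0.2742] rows 5.308868572439207 2.7432852833915944 F [-0.1  0.4 -1. ] j6 -0.24 g 1.001 0.0
```

Run:
```python
import pickle; from h import *
c,s,im=pickle.load(open('w10.png.pkl','rb'))
save(im,'w10v.png')
```

```text
(no output)
```

The plate measures flat and home: 150.5 x 46.7 mm at the seat, at 84.4°. The head is next.

```bash
python3 plan.py 0.435 -0.397 0.28 -28.1
```

```text
t 16.25 pos [ 0.5855 -0.1243  0.2554] d/0.8 [-0.3572 -0.1548 -0.0311] r/1.5 [3.400e-03 1.000e-04 2.637e-01] rows 6.2485911715932385 2.638520547122961 F [-0.1  0.4 -1. ] j6 -0.24 g 1.001 0.0
```

```bash
python3 -m inch '[{"dx":-0.054,"dy":-0.023,"dz":-0.01,"rx":0.001,"ry":0,"rz":0},{"dx":-0.108,"dy":-0.047,"dz":-0.02,"rx":0.002,"ry":0,"rz":0},{"dx":-0.162,"dy":-0.07,"dz":-0.03,"rx":0.003,"ry":0,"rz":0},{"dx":-0.216,"dy":-0.094,"dz":-0.03,"rx":0.003,"ry":0,"rz":0},{"dx":-0.27,"dy":-0.117,"dz":-0.03,"rx":0.003,"ry":0,"rz":0}]' && python3 -m inch '[{"dx":-0.044,"dy":-0.019,"dz":0,"rx":0,"ry":0,"rz":0.09},{"dx":-0.087,"dy":-0.038,"dz":0,"rx":0,"ry":0,"rz":0.18},{"dx":-0.087,"dy":-0.038,"dz":0,"rx":0,"ry":0,"rz":0.264},{"dx":-0.087,"dy":-0.038,"dz":0,"rx":0,"ry":0,"rz":0.264},{"dx":-0.087,"dy":-0.038,"dz":0,"rx":0,"ry":0,"rz":0.264}]' >/dev/null; python3 look.py w11.png head_mid 0.012; python3 plan.py 0.459 -0.351 0.15 -28.1
```

```text
time: 16.75
tool_pos: [0.4693, -0.3305, 0.2746]
tool_rot: [-0.003, 0.739, 0.673, -0.002]
contact_force: [0.4, 0.4, 0.4]
gripper_width: 0.999
grasp_force: 0.0
head_mid 0.72 [172, 177, 85, 83] [array([ 297.8, -342.1]), array([115. ,  57.6]), np.float64(6.0)] 3375
head_mid 0.64 [282, 123, 58, 118] [array([ 460.1, -350.8]), array([151.3,  77.8]), np.float64(60.8)] 6978
head_mid 0.59 [232, 277, 79, 59] [array([ 287.4, -513.8]), array([ 92.8, 112.5]), np.float64(49.1)] 3152
pos [ 0.4339 -0.3955  0.2748] cam [ 0.468 -0.335  0.446]
t 17.35 pos [ 0.4343 -0.3954  0.2755] d/0.8 [0.0637 0.0021 0.1569] r/1.5 [-0.0036  0.0008  0.0021] rows 2.7086381275696425 0.04181881267054565 F [-0.2  0.6  0.4] j6 -0.38 g 1.004 0.0
```

Run:
```python
import pickle; from h import *
c,s,im=pickle.load(open('w11.png.pkl','rb'))
hsv=cv2.cvtColor(im,cv2.COLOR_RGB2HSV); m=cv2.inRange(hsv,(80,35,20),(110,255,160)); w=np.zeros_like(m); w[45:200,240:330]=1; m=m*w
n,l,st,ce=cv2.connectedComponentsWithStats(m); i=1+np.argmax(st[1:,4]); print(st[i]); ys,xs=np.nonzero(l==i)
P=at_z(c,np.c_[xs,ys],.012)[:,:2]*1000; print(cv2.minAreaRect(P.astype(np.float32)))
r=np.arange(st[i][1]+8,st[i][1]+st[i][3]-8,3); E=[]
for f,o in((np.min,-.5),(np.max,.5)):
    Q=at_z(c,np.c_[[f(xs[ys==y])+o for y in r],r],.012); E.append(Q); d=Q[:,:2]-Q[:,:2].mean(0); v=np.linalg.svd(d)[2][0]; print(np.degrees(np.arctan2(v[1],v[0]))%180, np.abs(d@[-v[1],v[0]]).max())
```

```text
[ 250  105   57   78 2334]
((447.3456115722656, -371.5677185058594), (101.02685546875, 74.8763427734375), 61.762062072753906)
8.284962252000156 0.02049753319132459
65.66679817170392 0.008111873254597715
```

```bash
python3 -m inch '[{"dx":0.04,"dy":0.002,"dz":0.03,"rx":-0.003,"ry":0,"rz":0.002},{"dx":0.0645,"dy":0.003,"dz":0.08,"rx":-0.003,"ry":0,"rz":0.002},{"dx":0.0645,"dy":0.003,"dz":0.13,"rx":-0.003,"ry":0,"rz":0.002},{"dx":0.0645,"dy":0.003,"dz":0.157,"rx":-0.003,"ry":0,"rz":0.002},{"dx":0.0645,"dy":0.003,"dz":0.157,"rx":-0.003,"ry":0,"rz":0.002}]' >/dev/null; python3 -c "
from h import *
optics.grab_frame('wrist')"; python3 plan.py 0.460 -0.351 0.0104 -28.15
```

```text
t 17.9 pos [ 0.4593 -0.3502  0.1487] d/0.8 [-0.0003  0.0018  0.1729] r/1.5 [-0.0023  0.0004  0.    ] rows 2.766692363497539 0.023558200467345417 F [ 0.2 -0.6 -0.1] j6 -0.29 g 0.999 0.0
```

```bash
python3 -m inch '[{"dx":0,"dy":0.001,"dz":0.05,"rx":0,"ry":0,"rz":0},{"dx":0,"dy":0.001,"dz":0.1,"rx":0,"ry":0,"rz":0},{"dx":0,"dy":0.001,"dz":0.15,"rx":0,"ry":0,"rz":0},{"dx":0,"dy":0.001,"dz":0.173,"rx":0,"ry":0,"rz":0},{"dx":0,"dy":0.001,"dz":0.173,"rx":0,"ry":0,"rz":0}]' && python3 -m inch '[{"dx":0,"dy":0,"dz":0,"rx":0,"ry":0,"rz":0},{"dx":0,"dy":0,"dz":0,"rx":0,"ry":0,"rz":0},{"dx":0,"dy":0,"dz":0,"rx":0,"ry":0,"rz":0},{"dx":0,"dy":0,"dz":0,"rx":0,"ry":0,"rz":0},{"dx":0,"dy":0,"dz":0,"rx":0,"ry":0,"rz":0}]' -1; python3 plan.py 0.460 -0.351 0.0104 -28.15
```

```text
time: 18.4
tool_pos: [0.4598, -0.3516, 0.0108]
tool_rot: [-0.001, 0.858, 0.513, -0.001]
contact_force: [0.2, 0.3, -0.4]
gripper_width: 0.999
grasp_force: 0.0
time: 18.9
tool_pos: [0.4615, -0.3538, 0.0151]
tool_rot: [0.002, 0.858, 0.513, -0.001]
contact_force: [-1.2, 1.6, 6.9]
gripper_width: 0.503
grasp_force: 61.9
t 18.9 pos [ 0.4615 -0.3538  0.0151] d/0.8 [ 0.0022 -0.0033  0.0059] r/1.5 [ 0.002   0.002  -0.0012] rows 0.11412679250495762 0.031276180280862945 F [-1.2  1.6  6.9] j6 -0.29 g 0.503 61.9
```

```bash
python3 -m inch '[{"dx":0,"dy":0,"dz":0,"rx":0,"ry":0,"rz":0},{"dx":0,"dy":0,"dz":0,"rx":0,"ry":0,"rz":0}]' | grep -E 'pos|force|width'; python3 -m inch '[{"dx":0,"dy":0,"dz":-0.01,"rx":0,"ry":0,"rz":0},{"dx":0,"dy":0,"dz":-0.01,"rx":0,"ry":0,"rz":0},{"dx":0,"dy":0,"dz":-0.01,"rx":0,"ry":0,"rz":0}]'
```

```text
tool_pos: [0.4615, -0.3538, 0.0151]
contact_force: [-1.5, 1.7, 6.1]
gripper_width: 0.5
grasp_force: 61.9
time: 19.4
tool_pos: [0.4606, -0.3525, 0.0204]
tool_rot: [0.001, 0.858, 0.513, -0.001]
contact_force: [-1.4, -1.2, -2.9]
gripper_width: 0.503
grasp_force: 61.7
```

```bash
python3 -m inch '[{"dx":0,"dy":0,"dz":-0.03,"rx":0,"ry":0,"rz":0},{"dx":0,"dy":0,"dz":-0.08,"rx":0,"ry":0,"rz":0},{"dx":0,"dy":0,"dz":-0.14,"rx":0,"ry":0,"rz":0},{"dx":0,"dy":0,"dz":-0.2,"rx":0,"ry":0,"rz":0},{"dx":0,"dy":0,"dz":-0.25,"rx":0,"ry":0,"rz":0}]' && python3 -m inch '[{"dx":0,"dy":0,"dz":-0.03,"rx":0,"ry":0,"rz":0},{"dx":0,"dy":0,"dz":-0.03,"rx":0,"ry":0,"rz":0},{"dx":0,"dy":0,"dz":-0.03,"rx":0,"ry":0,"rz":0}]' > /dev/null; python3 plan.py 0.590 -0.0762 0.24 -5.45
```

```text
time: 19.9
tool_pos: [0.4607, -0.3522, 0.2225]
tool_rot: [0.001, 0.858, 0.513, -0.0]
contact_force: [-0.6, -0.6, -3.1]
gripper_width: 0.504
grasp_force: 62.1
t 20.2 pos [ 0.4603 -0.3519  0.2429] d/0.8 [ 0.3802 -0.0205  0.0032] r/1.5 [-0.0007  0.0008 -0.2656] rows 6.092845467135641 2.6570324675682717 F [-0.5 -0.2 -4.6] j6 -0.29 g 0.501 62.2
```

```bash
python3 -m inch '[{"dx":0.04,"dy":-0.002,"dz":0,"rx":0,"ry":0,"rz":0},{"dx":0.09,"dy":-0.005,"dz":0,"rx":0,"ry":0,"rz":0},{"dx":0.14,"dy":-0.008,"dz":0,"rx":0,"ry":0,"rz":0},{"dx":0.19,"dy":-0.01,"dz":0,"rx":0,"ry":0,"rz":0},{"dx":0.24,"dy":-0.013,"dz":0,"rx":0,"ry":0,"rz":0}]' && python3 -m inch '[{"dx":0.045,"dy":-0.002,"dz":0,"rx":0,"ry":0,"rz":-0.06},{"dx":0.09,"dy":-0.005,"dz":0,"rx":0,"ry":0,"rz":-0.13},{"dx":0.12,"dy":-0.006,"dz":0,"rx":0,"ry":0,"rz":-0.2},{"dx":0.14,"dy":-0.007,"dz":0,"rx":0,"ry":0,"rz":-0.2656},{"dx":0.14,"dy":-0.007,"dz":0,"rx":0,"ry":0,"rz":-0.2656}]' >/dev/null; python3 -m inch '[{"dx":0,"dy":0,"dz":0,"rx":0,"ry":0,"rz":0},{"dx":0,"dy":0,"dz":0,"rx":0,"ry":0,"rz":0}]'; python3 look.py w12.png head_mid 0.237; python3 plan.py 0.590 -0.0762 0.24 -5.45
python3 - <<'E'
import pickle; from h import *
c,s,im=pickle.load(open('w12.png.pkl','rb')); z=s['tool_pos'][2]-.0151+.012
hsv=cv2.cvtColor(im,cv2.COLOR_RGB2HSV); m=cv2.inRange(hsv,(80,35,20),(110,255,170)); 
n,l,st,ce=cv2.connectedComponentsWithStats(m)
for i in np.argsort(-st[1:,4])[:4]+1:
    ys,xs=np.nonzero(l==i); P=at_z(c,np.c_[xs,ys],z)[:,:2]*1000; print(st[i],[np.round(v,1) for v in cv2.minAreaRect(P.astype(np.float32))])
E
```

```text
time: 20.7
tool_pos: [0.5414, -0.176, 0.2395]
tool_rot: [-0.002, 0.858, 0.513, -0.002]
contact_force: [-0.0, -0.5, -3.7]
gripper_width: 0.504
grasp_force: 62.2
time: 21.4
tool_pos: [0.5896, -0.0774, 0.2418]
tool_rot: [-0.001, 0.741, 0.672, -0.002]
contact_force: [-0.1, -0.3, -1.7]
gripper_width: 0.501
grasp_force: 62.3
head_mid 0.86 [278, 230, 144, 261] [array([590. , -82.1]), array([161.7,  78.5]), np.float64(84.4)] 32603
head_mid 0.53 [107, 356, 12, 22] [array([ 470.4, -152.4]), array([16.4,  4.7]), np.float64(40.2)] 122
pos [ 0.5896 -0.0774  0.2418] cam [ 0.598 -0.008  0.413]
t 21.5 pos [ 0.59   -0.0777  0.2429] d/0.8 [ 0.0018 -0.0002  0.0036] r/1.5 [-0.001   0.0012 -0.0012] rows 0.06445091783004724 0.019946291862707213 F [ 1.2  0.3 -2.7] j6 -0.16 g 0.496 62.3
[  204    99   148   167 18638] [array([593.3, -48.4]), array([93.7, 76.3]), np.float64(83.9)]
[ 225    0  104   77 7624] [array([600.5,  25.9]), array([34.2, 49.8]), np.float64(84.4)]
[  48  165   47   43 1469] [array([479.1, -36.6]), array([25.5, 24.7]), np.float64(67.3)]
[100 345  17  23 164] [array([ 471.9, -150.8]), array([20.4,  6.1]), np.float64(37.8)]
```

Next I'll get the head's exact pose in the grip from its far edge, its sides and its hole, as I did for the plate.

```bash
cat > hold2.py <<'E'
import pickle,sys; from h import *
c,s,im=pickle.load(open(sys.argv[1]+'.pkl','rb')); z=s['tool_pos'][2]-.0151+.012
hsv=cv2.cvtColor(im,cv2.COLOR_RGB2HSV); w=cv2.inRange(hsv,(80,35,20),(110,255,170))
n,l,st,ce=cv2.connectedComponentsWithStats(w); i=1+np.argmax(st[1:,4]); m=l==i; x1,y1,W,H,_=st[i]
ys,xs=np.nonzero(m); r=np.arange(y1+8,y1+H-40,3)
e=[np.array([f(xs[ys==y]) for y in r]) for f in (np.min,np.max)]
L=at_z(c,np.c_[e[0]-.5,r],z);Rr=at_z(c,np.c_[e[1]+.5,r],z); print('width',np.linalg.norm((L-Rr)[:,:2],axis=1).round(4)[::6])
M=(L+Rr)/2; p=np.polyfit(M[:,1],M[:,0],1); yaw=-np.degrees(np.arctan(p[0])); print('yaw',yaw,[-np.degrees(np.arctan(np.polyfit(q[:,1],q[:,0],1)[0])) for q in(L,Rr)])
d=np.array([-np.sin(np.radians(yaw)),np.cos(np.radians(yaw))]); cx=x1+W//2
t=at_z(c,[(cx,ys[xs==cx].min()-.5)],z)[0]; print('far edge centre',np.array([np.polyval(p,t[1]),t[1]])-d*.075)
y0,x0=y1+15,cx-25; sub=(1-m[y0:y0+65,x0:x0+50]).astype(np.uint8); n2,l2,s2,c2=cv2.connectedComponentsWithStats(sub)
for j in range(1,n2):
    if s2[j][4]>60: hp=at_z(c,[c2[j]+[x0,y0]],z)[0]; print('blob',s2[j],'ctr from hole',hp[:2]-d*.05)
print('TCP',s['tool_pos'])
E
python3 hold2.py w12.png
```

```text
width [0.076  0.076  0.0766 0.0761 0.0762 0.0763 0.0758]
yaw -6.243333747263093 [np.float64(-6.453218895619439), np.float64(-6.032729325574691)]
far edge centre [ 0.59029577 -0.07654741]
blob [ 15  24  19  17 230] ctr from hole [ 0.59019891 -0.07587003]
TCP [ 0.5896099  -0.0774425   0.24182358]
```

```bash
python3 -m inch '[{"dx":0.0004,"dy":-0.0008,"dz":0.03,"rx":0,"ry":0,"rz":-0.0085},{"dx":0.0004,"dy":-0.0008,"dz":0.07,"rx":0,"ry":0,"rz":-0.0085},{"dx":0.0004,"dy":-0.0008,"dz":0.07,"rx":0,"ry":0,"rz":-0.0085},{"dx":0.0004,"dy":-0.0008,"dz":0.07,"rx":0,"ry":0,"rz":-0.0085}]' >/dev/null; python3 look.py w13.png; python3 hold2.py w13.png;  python3 plan.py 0.590 -0.0762 0.15 -5.45
```

```text
pos [ 0.5893 -0.077   0.1873] cam [ 0.596 -0.008  0.359]
width [0.076  0.076  0.0766 0.0761 0.0762 0.0763 0.0764]
yaw -5.368613396747759 [np.float64(-5.683314663821429), np.float64(-5.0533489655545685)]
far edge centre [ 0.59009276 -0.07606687]
blob [ 16  25  18  16 219] ctr from hole [ 0.59008443 -0.07552343]
TCP [ 0.5893158  -0.07700217  0.18726756]
t 21.95 pos [ 0.5904 -0.0771  0.189 ] d/0.8 [ 0.0012 -0.0006  0.0487] r/1.5 [0.0007 0.0013 0.008 ] rows 0.7798778591086304 0.0812541025826899 F [ 0.9  0.4 -2.1] j6 -0.17 g 0.499 62.3
```

```bash
python3 look.py w14.png; python3 hold2.py w14.png;  python3 plan.py 0.590 -0.0762 0.15 -5.45
```

```text
pos [ 0.5904 -0.0771  0.189 ] cam [ 0.597 -0.008  0.36 ]
width [0.076  0.076  0.0766 0.0767 0.0767 0.0763 0.0764]
yaw -5.480462712431995 [np.float64(-5.714787256446576), np.float64(-5.245875962524272)]
far edge centre [ 0.5912168 -0.0762117]
blob [ 16  25  18  16 224] ctr from hole [ 0.5910254  -0.07560676]
TCP [ 0.59038628 -0.07712367  0.18898104]
t 22.0 pos [ 0.591  -0.0771  0.1899] d/0.8 [ 0.0012 -0.0014  0.0499] r/1.5 [0.0019 0.0015 0.0081] rows 0.7984212747701172 0.08465067643351448 F [ 0.1  0.2 -3.9] j6 -0.17 g 0.502 62.3
```

```bash
python3 -m inch '[{"dx":0,"dy":-0.0018,"dz":0.01,"rx":0,"ry":0,"rz":0},{"dx":0,"dy":-0.0018,"dz":0.02,"rx":0,"ry":0,"rz":0},{"dx":0,"dy":-0.0018,"dz":0.03,"rx":0,"ry":0,"rz":0},{"dx":0,"dy":-0.0018,"dz":0.03,"rx":0,"ry":0,"rz":0}]' && python3 -m inch '[{"dx":0,"dy":0,"dz":0.005,"rx":0,"ry":0,"rz":0},{"dx":0,"dy":0,"dz":0.01,"rx":0,"ry":0,"rz":0},{"dx":0,"dy":0,"dz":0.01,"rx":0,"ry":0,"rz":0}]'
```

```text
time: 22.4
tool_pos: [0.5886, -0.0768, 0.1622]
tool_rot: [0.001, 0.736, 0.677, -0.001]
contact_force: [2.3, -1.5, -5.5]
gripper_width: 0.499
grasp_force: 62.5
time: 22.7
tool_pos: [0.5889, -0.0767, 0.1556]
tool_rot: [0.001, 0.736, 0.677, -0.001]
contact_force: [2.5, -1.6, -4.3]
gripper_width: 0.5
grasp_force: 62.6
```

```bash
python3 -m inch '[{"dx":0,"dy":0,"dz":0.003,"rx":0,"ry":0,"rz":0},{"dx":0,"dy":0,"dz":0.006,"rx":0,"ry":0,"rz":0},{"dx":0,"dy":0,"dz":0.006,"rx":0,"ry":0,"rz":0}]' && python3 -m inch '[{"dx":0,"dy":0,"dz":0.003,"rx":0,"ry":0,"rz":0},{"dx":0,"dy":0,"dz":0.005,"rx":0,"ry":0,"rz":0},{"dx":0,"dy":0,"dz":0.005,"rx":0,"ry":0,"rz":0}]'
```

```text
time: 23.0
tool_pos: [0.5889, -0.0768, 0.151]
tool_rot: [0.001, 0.736, 0.677, -0.0]
contact_force: [4.0, -3.0, -2.2]
gripper_width: 0.497
grasp_force: 62.7
time: 23.3
tool_pos: [0.5891, -0.0768, 0.1501]
tool_rot: [0.001, 0.736, 0.677, -0.001]
contact_force: [-2.5, -0.2, 9.2]
gripper_width: 0.5
grasp_force: 63.9
```

```bash
python3 -m inch '[{"dx":0,"dy":0,"dz":0.003,"rx":0,"ry":0,"rz":0},{"dx":0,"dy":0,"dz":0.003,"rx":0,"ry":0,"rz":0}]' && python3 -m inch '[{"dx":0,"dy":0,"dz":-0.004,"rx":0,"ry":0,"rz":0},{"dx":0,"dy":0,"dz":-0.004,"rx":0,"ry":0,"rz":0},{"dx":0,"dy":0,"dz":-0.004,"rx":0,"ry":0,"rz":0},{"dx":0,"dy":0,"dz":-0.004,"rx":0,"ry":0,"rz":0}]' 1 && python3 -m inch '[{"dx":0,"dy":0,"dz":-0.02,"rx":0,"ry":0,"rz":0},{"dx":0,"dy":0,"dz":-0.07,"rx":0,"ry":0,"rz":0},{"dx":0,"dy":0,"dz":-0.13,"rx":0,"ry":0,"rz":0},{"dx":-0.06,"dy":-0.02,"dz":-0.15,"rx":0,"ry":0,"rz":0.015},{"dx":-0.1,"dy":-0.02,"dz":-0.15,"rx":0,"ry":0,"rz":0.015}]'; python3 look.py w15.png head_mid 0.147 keeper 0.157
python3 - <<'E'
import pickle; from h import *
c,s,im=pickle.load(open('w15.png.pkl','rb'))
hsv=cv2.cvtColor(im,cv2.COLOR_RGB2HSV); w=cv2.inRange(hsv,(80,35,20),(110,255,170))
n,l,st,ce=cv2.connectedComponentsWithStats(w)
for i in np.argsort(-st[1:,4])[:4]+1:
    ys,xs=np.nonzero(l==i); print(st[i],[[np.round(v,1) for v in cv2.minAreaRect((at_z(c,np.c_[xs,ys],z)[:,:2]*1000).astype(np.float32))] for z in(.147,)])
c=optics.camera_info('side'); optics.grab_frame('side')
for r in nets.outline_of('side','head_mid'): print(r['confidence'],r['bbox'])
r=np.radians(-5.45); x=np.array([np.cos(r),np.sin(r),0]); y=np.array([-x[1],x[0],0]); S=np.array([.590,-.0762,0])
print('stopper top ctr exp',proj(c,S+[0,0,.240]),'neighbour',proj(c,S+.17*y+[0,0,.24]))
save(optics.grab_frame('side')[150:270,190:330],'s2.png')
im=cv2.imread('pics/s2.png'); save(cv2.cvtColor(cv2.resize(im,None,fx=5,fy=5,interpolation=cv2.INTER_CUBIC),cv2.COLOR_BGR2RGB),'s2x.png')
E
```

```text
time: 23.5
tool_pos: [0.5891, -0.0768, 0.1501]
tool_rot: [0.001, 0.736, 0.677, -0.001]
contact_force: [-7.2, -0.2, 19.0]
gripper_width: 0.502
grasp_force: 64.8
time: 23.9
tool_pos: [0.5878, -0.0762, 0.1467]
tool_rot: [-0.0, 0.736, 0.677, -0.001]
contact_force: [0.3, -0.6, -0.2]
gripper_width: 1.001
grasp_force: 0.0
time: 24.4
tool_pos: [0.5672, -0.156, 0.2743]
tool_rot: [0.005, 0.743, 0.67, 0.001]
contact_force: [0.5, -0.5, -0.2]
gripper_width: 1.003
grasp_force: 0.0
head_mid 0.82 [100, 298, 58, 46] [array([ 373.3, -248.3]), array([74.5, 31.3]), np.float64(28.8)] 1040
head_mid 0.66 [292, 91, 91, 182] [array([590. , -75.9]), array([150.4,  77. ]), np.float64(84.6)] 15539
keeper 0.64 [198, 99, 25, 128] [array([508.7, -70.8]), array([107. ,  21.3]), np.float64(79.8)] 2529
pos [ 0.5672 -0.156   0.2743] cam [ 0.574 -0.086  0.446]
[  245     3    92   180 11238] [[array([589.8, -78. ]), array([149.7,  75.6]), np.float64(84.8)]]
[ 447  349  113   71 1861] [[array([ 814.1, -434. ]), array([ 68. , 166.5]), np.float64(44.4)]]
[  62  102   46   41 1474] [[array([403.9, -78.4]), array([34.9, 40.9]), np.float64(83.6)]]
[ 72 282  59  38 887] [[array([ 373.8, -250.3]), array([71.6, 28.9]), np.float64(24.6)]]
0.91 [371.4, 207.0, 35.6, 27.4]
0.82 [386.9, 184.6, 16.5, 23.6]
0.79 [262.3, 189.2, 44.4, 43.3]
stopper top ctr exp [[260.0242764  168.94122759]] neighbour [[222.99065041 195.96158673]]
```

View pics/s2x.png

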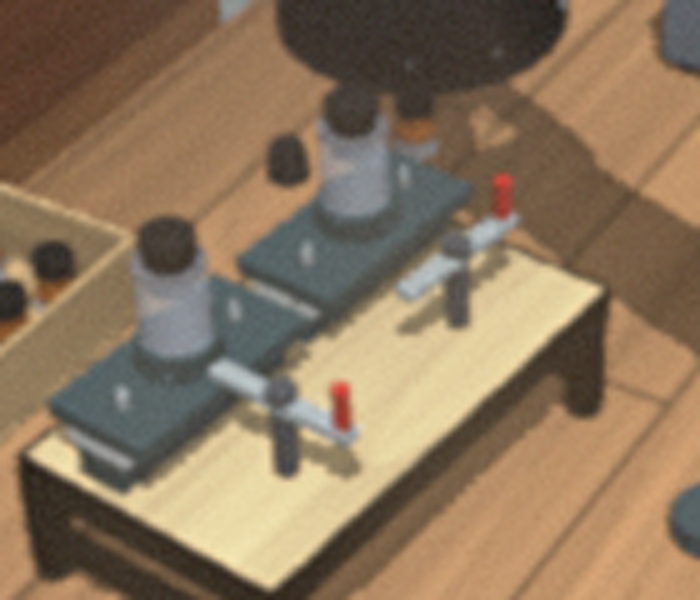

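The plate and head are both home, level with the neighbour, with the pins showing through the flange in the enlarged crop near (307,252) and (405,175). The arm is open with its knob at about (502,197). I'll go to the knob with the gripper half open.

```bash
python3 plan.py 0.504 -0.1134 0.20 -8.4
```

```text
t 24.7 pos [ 0.566  -0.154   0.2677] d/0.8 [ 0.0425 -0.0823  0.0847] r/1.5 [-0.0006  0.0008  0.0283] rows 2.0073979843614653 0.28284954297434894 F [ 0.7 -0.2 -0.5] j6 -0.29 g 0.997 0.0
```

```bash
python3 -m inch '[{"dx":0.02,"dy":-0.04,"dz":0.02,"rx":0,"ry":0,"rz":0.015},{"dx":0.042,"dy":-0.082,"dz":0.06,"rx":0,"ry":0,"rz":0.028},{"dx":0.042,"dy":-0.082,"dz":0.084,"rx":0,"ry":0,"rz":0.028},{"dx":0.042,"dy":-0.082,"dz":0.084,"rx":0,"ry":0,"rz":0.028},{"dx":0.042,"dy":-0.082,"dz":0.084,"rx":0,"ry":0,"rz":0.028}]' 0; python3 look.py w16.png; python3 plan.py 0.504 -0.1134 0.1415 -8.4
python3 - <<'E'
import pickle; from h import *
c,s,im=pickle.load(open('w16.png.pkl','rb')); hsv=cv2.cvtColor(im,cv2.COLOR_RGB2HSV)
m=cv2.inRange(hsv,(0,150,60),(8,255,255))|cv2.inRange(hsv,(172,150,60),(180,255,255)); n,l,st,ce=cv2.connectedComponentsWithStats(m); print(st[1:][st[1:,4]>20].tolist())
print('exp knob top, base',proj(c,[[.504,-.1134,.187],[.504,-.1134,.157]]))
E
```

```text
time: 25.2
tool_pos: [0.5047, -0.114, 0.2012]
tool_rot: [0.001, 0.757, 0.654, -0.001]
contact_force: [-0.2, 0.1, 0.9]
gripper_width: 0.499
grasp_force: 0.0
pos [ 0.5047 -0.114   0.2012] cam [ 0.516 -0.045  0.373]
t 25.25 pos [ 0.5055 -0.1145  0.2023] d/0.8 [ 0.0013 -0.0023  0.076 ] r/1.5 [0.0014 0.0015 0.0004] rows 1.2174725819627252 0.020783187998254512 F [0.3 0.6 0.9] j6 -0.22 g 0.499 0.0
[[265, 209, 19, 31, 487]]
exp knob top, base [[273.87865241 229.35104684]
 [274.1985076  214.28778822]]
```

```bash
python3 -m inch '[{"dx":0.0013,"dy":-0.002,"dz":0.03,"rx":0,"ry":0,"rz":0},{"dx":0.0013,"dy":-0.002,"dz":0.06,"rx":0,"ry":0,"rz":0},{"dx":0.0013,"dy":-0.002,"dz":0.075,"rx":0,"ry":0,"rz":0},{"dx":0.0013,"dy":-0.002,"dz":0.075,"rx":0,"ry":0,"rz":0},{"dx":0.0013,"dy":-0.002,"dz":0.075,"rx":0,"ry":0,"rz":0}]' | grep -E 'pos|force' && python3 -m inch '[{"dx":0,"dy":0,"dz":0,"rx":0,"ry":0,"rz":0},{"dx":0,"dy":0,"dz":0,"rx":0,"ry":0,"rz":0},{"dx":0,"dy":0,"dz":0,"rx":0,"ry":0,"rz":0},{"dx":0,"dy":0,"dz":0,"rx":0,"ry":0,"rz":0}]' -1
cat > arc.py <<'E'
from h import *
s=state(); from scipy.spatial.transform import Rotation as Ro
w=s['tool_rot']; M=Ro.from_quat(w[[1,2,3,0]]).as_matrix(); T=s['tool_pos']; C=np.array([.5105,-.0687])
v=T[:2]-C; a0=np.degrees(np.arctan2(v[1],v[0])); print('r',np.linalg.norm(v),'a0',a0,'q',np.radians(-95.45-(a0 if a0<0 else a0-360)), 'yawx',np.degrees(np.arctan2(M[1,0],M[0,0])))
end=-185.45; a=a0 if a0<0 else a0-360
for k in range(1,6):
    b=max(a-8*k,end); t=C+.045*np.array([np.cos(np.radians(b)),np.sin(np.radians(b))]); d=M.T@np.r_[t-T[:2],0]
    print(b.round(2),'dx %.4f dy %.4f rz %.4f'%(d[0]/.8,d[1]/.8,np.radians(a-b)/1.5))
E
python3 arc.py
```

```text
tool_pos: [0.5038, -0.1138, 0.142]
contact_force: [-0.1, -0.3, -0.5]
grasp_force: 0.0
time: 26.15
tool_pos: [0.5036, -0.1138, 0.1422]
tool_rot: [0.002, 0.757, 0.653, -0.0]
contact_force: [-0.3, -0.6, 5.8]
gripper_width: 0.11
grasp_force: 58.6
r 0.0455883572861284 a0 -98.64247438647753 q 0.0557191893296188 yawx 81.59016880354889
-106.64 dx 0.0013 dy -0.0078 rz 0.0931
-114.64 dx 0.0030 dy -0.0155 rz 0.1862
-122.64 dx 0.0057 dy -0.0229 rz 0.2793
-130.64 dx 0.0094 dy -0.0298 rz 0.3723
-138.64 dx 0.0140 dy -0.0361 rz 0.4654
```

```bash
python3 -m inch '[{"dx":0.0008,"dy":-0.0078,"dz":0,"rx":0,"ry":0,"rz":0.093},{"dx":0.0025,"dy":-0.0155,"dz":0,"rx":0,"ry":0,"rz":0.186},{"dx":0.0052,"dy":-0.0229,"dz":0,"rx":0,"ry":0,"rz":0.279},{"dx":0.0089,"dy":-0.0298,"dz":0,"rx":0,"ry":0,"rz":0.372},{"dx":0.0135,"dy":-0.0361,"dz":0,"rx":0,"ry":0,"rz":0.465}]'; python3 arc.py
```

```text
time: 26.65
tool_pos: [0.4762, -0.0992, 0.1422]
tool_rot: [0.002, 0.936, 0.353, 0.0]
contact_force: [-1.3, -0.6, 5.8]
gripper_width: 0.109
grasp_force: 58.8
r 0.04584388225229216 a0 -138.35874213950862 q 0.7488988282236615 yawx 41.28339005980262
-146.36 dx 0.0016 dy -0.0078 rz 0.0931
-154.36 dx 0.0031 dy -0.0155 rz 0.1862
-162.36 dx 0.0058 dy -0.0229 rz 0.2793
-170.36 dx 0.0094 dy -0.0299 rz 0.3723
-178.36 dx 0.0140 dy -0.0362 rz 0.4654
```

Forces are small and the keeper is at 0.75 rad, following the arc well, so I'll continue.

```bash
python3 -m inch '[{"dx":0.0009,"dy":-0.0078,"dz":0,"rx":0,"ry":0,"rz":0.093},{"dx":0.0025,"dy":-0.0155,"dz":0,"rx":0,"ry":0,"rz":0.186},{"dx":0.0052,"dy":-0.0229,"dz":0,"rx":0,"ry":0,"rz":0.279},{"dx":0.0089,"dy":-0.0299,"dz":0,"rx":0,"ry":0,"rz":0.372},{"dx":0.0135,"dy":-0.0362,"dz":0,"rx":0,"ry":0,"rz":0.465}]'; python3 arc.py
```

```text
time: 27.15
tool_pos: [0.4646, -0.0702, 0.1421]
tool_rot: [0.002, 1.0, 0.012, -0.0]
contact_force: [-3.8, -1.0, 7.1]
gripper_width: 0.109
grasp_force: 58.9
r 0.04595889757009386 a0 -178.18421105799897 q 1.443984387001983 yawx 1.318589609953095Traceback (most recent call last):
  File "arc.py", line 8, in <module>
    print(b.round(2),'dx %.4f dy %.4f rz %.4f'%(d[0]/.8,d[1]/.8,np.radians(a-b)/1.5))
          ^^^^^^^
AttributeError: 'float' object has no attribute 'round'
```

```bash
python3 -m inch '[{"dx":0.0012,"dy":-0.0072,"dz":0,"rx":0,"ry":0,"rz":0.085},{"dx":0.0012,"dy":-0.0072,"dz":0,"rx":0,"ry":0,"rz":0.085},{"dx":0.0012,"dy":-0.0072,"dz":0,"rx":0,"ry":0,"rz":0.085}]'; sed -i 's/b.round(2)/round(b,2)/' arc.py; python3 arc.py
```

```text
time: 27.45
tool_pos: [0.4648, -0.0639, 0.1421]
tool_rot: [0.001, 0.999, -0.049, -0.001]
contact_force: [-7.7, 0.3, 9.6]
gripper_width: 0.106
grasp_force: 59.2
r 0.04599339774136525 a0 174.06490796732174 q 1.579262779940324 yawx -5.639646700949635
-185.45 dx 0.0012 dy 0.0005 rz -0.0056
-185.45 dx 0.0012 dy 0.0005 rz -0.0056
-185.45 dx 0.0012 dy 0.0005 rz -0.0056
-185.45 dx 0.0012 dy 0.0005 rz -0.0056
-185.45 dx 0.0012 dy 0.0005 rz -0.0056
```

```bash
python3 -m inch '[{"dx":-0.001,"dy":0,"dz":0,"rx":0,"ry":0,"rz":0},{"dx":-0.001,"dy":0,"dz":0,"rx":0,"ry":0,"rz":0},{"dx":-0.001,"dy":0,"dz":0,"rx":0,"ry":0,"rz":0}]' 0 && python3 -m inch '[{"dx":0,"dy":0,"dz":-0.02,"rx":0,"ry":0,"rz":0},{"dx":0,"dy":0,"dz":-0.07,"rx":0,"ry":0,"rz":0},{"dx":-0.05,"dy":0,"dz":-0.13,"rx":0,"ry":0,"rz":0},{"dx":-0.1,"dy":0,"dz":-0.16,"rx":0,"ry":0,"rz":0},{"dx":-0.1,"dy":0,"dz":-0.16,"rx":0,"ry":0,"rz":0}]'; python3 -m inch '[{"dx":0,"dy":0,"dz":0,"rx":0,"ry":0,"rz":0},{"dx":0,"dy":0,"dz":0,"rx":0,"ry":0,"rz":0}]'|head -2; python3 look.py w17.png keeper 0.157 head_mid 0.147
python3 - <<'E'
import pickle; from h import *
def ana(c,im,tag):
    hsv=cv2.cvtColor(im,cv2.COLOR_RGB2HSV)
    m=cv2.inRange(hsv,(0,150,60),(8,255,255))|cv2.inRange(hsv,(172,150,60),(180,255,255)); n,l,st,ce=cv2.connectedComponentsWithStats(m)
    for i in range(1,n):
        if st[i,4]>5: print(tag,st[i].tolist(),'knob',at_z(c,[ce[i]],.175)[0].round(4))
c,s,im=pickle.load(open('w17.png.pkl','rb')); ana(c,im,'wrist')
m=(im.min(2)>165)&(im.max(2).astype(int)-im.min(2)<45); n,l,st,ce=cv2.connectedComponentsWithStats(m.astype(np.uint8))
for i in np.argsort(-st[1:,4])[:5]+1:
    ys,xs=np.nonzero(l==i); print('light',st[i].tolist(),[np.round(v,1) for v in cv2.minAreaRect((at_z(c,np.c_[xs,ys],.157)[:,:2]*1000).astype(np.float32))])
ana(optics.camera_info('top'),optics.grab_frame('top'),'top')
for o in('pet','vial1'): print(o,[(np.round(r['bbox']).astype(int).tolist(),round(r['confidence'],2)) for r in nets.boxes_of('top',o)])
E
```

```text
time: 27.75
tool_pos: [0.4644, -0.0637, 0.1401]
tool_rot: [0.001, 0.999, -0.049, -0.0]
contact_force: [-0.2, 0.9, -0.2]
gripper_width: 0.502
grasp_force: 0.0
time: 28.25
tool_pos: [0.3848, -0.056, 0.2736]
tool_rot: [0.002, 0.999, -0.049, 0.004]
contact_force: [1.0, 0.3, -0.1]
gripper_width: 0.499
grasp_force: 0.0
time: 28.45
tool_pos: [0.3851, -0.0557, 0.267]
keeper 0.91 [280, 55, 24, 105] [array([498.6, -68.2]), array([19.7, 78.5]), np.float64(84.3)] 1921
head_mid 0.63 [498, 207, 67, 89] [array([ 349.7, -263.7]), array([78.9, 65.8]), np.float64(8.5)] 3925
pos [ 0.3851 -0.0557  0.267 ] cam [ 0.456 -0.063  0.438]
wrist [269, 89, 16, 16, 198] knob [ 0.4664 -0.0645  0.175 ]
wrist [41, 91, 38, 16, 497] knob [0.4822 0.1048 0.175 ]
wrist [233, 344, 69, 14, 443] knob [ 0.2337 -0.0326  0.175 ]
light [23, 209, 77, 93, 1300] [array([345.4, 154.9]), array([ 23.9, 116.4]), np.float64(44.5)]
light [269, 48, 17, 47, 624] [array([486.4, -66.6]), array([13. , 34.9]), np.float64(84.0)]
light [57, 51, 21, 41, 586] [array([504.2, 103.4]), array([13.5, 30.5]), np.float64(84.6)]
light [48, 0, 21, 25, 409
[... 506 characters left out ...]
, 295, 3, 6, 8] knob [ 0.3066 -0.124   0.175 ]
top [295, 305, 3, 5, 6] knob [ 0.2826 -0.0931  0.175 ]
top [236, 315, 15, 28, 186] knob [0.22   0.0454 0.175 ]
top [291, 316, 3, 5, 8] knob [ 0.2533 -0.0832  0.175 ]
top [198, 323, 95, 97, 3832] knob [0.1069 0.0406 0.175 ]
top [269, 352, 6, 1, 6] knob [ 0.1689 -0.0309  0.175 ]
top [276, 371, 10, 8, 30] knob [ 0.1147 -0.0534  0.175 ]
top [281, 376, 16, 18, 75] knob [ 0.0885 -0.0765  0.175 ]
top [159, 379, 46, 35, 720] knob [0.0607 0.1952 0.175 ]
top [287, 391, 11, 22, 85] knob [ 0.0478 -0.0845  0.175 ]
top [153, 409, 8, 6, 16] knob [0.0251 0.258  0.175 ]
pet [([135, 154, 50, 40], 0.9), ([259, 206, 126, 82], 0.5)]
vial1 [([373, 158, 13, 8], 0.42)]
```

The keeper lies parallel to its neighbour, and the knobs are 170 mm apart along the stand as they should be. The bottle and the vial at the right are where they were, and the robot is clear, so I'm handing in.

```bash
python3 -c "
from h import *
print(ticket.job_done())"
```

```text
the job is handed in; nothing more can be done
None
```

The plate and then the head are fully home on the pins, the retaining arm is closed square like its neighbour, and the job was handed in at about 28.6 s; no bottle was knocked that I could see, though I did not re-check the two vials under the deck.

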